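# Load the bead-firing rack over its drip tile

## Robot

A 6-joint arm with a two-finger parallel gripper is mounted at the origin on the work surface. World frame = base frame: x ahead of the robot, y to its left, z up, the work surface at z = 0. Lengths are in m, angles in rad, forces in N, time in s.
With the tool pointing down it reaches from about 0.35 to 0.975 m from the base axis. Payload 4.9 kg.
Tool frame: the origin (TCP) lies at the very end of the fingers, on their centre line; the grasp point (between the pads) lies 19 mm behind it (ctrl.grasp_offset is the distance from the TCP to the grasp point, in m); z points along the fingers, y is the line along which they close (so a half turn about z gives the same grasp; the last joint's range is limited). The gripper opens to 85 mm and grips with 20 to 120 N. Pads are 22 mm wide; open, the fingers measure 114 mm over their backs; the gripper's body (76 mm by 85 mm) begins 54 mm behind the grasp point. The pads swing forward as they close: fully open they stand 13 mm farther back than shut.
Start: joints at [-1.286, 0.053, 1.613, -0, 1.476, -0.119], TCP at [0.246, -0.575, 0.231] pointing down, gripper open.
Joint ranges: [-3.01, 3.01], [-1.01, 2.22], [0.06, 2.58], [-1.02, 4.17], [0.09, 2.62], [-3.14, 3.14]. Speed limits (rad/s): [2.57, 2.57, 3.14, 3.14, 3.14, 3.14].

## Interface

Orientations are given as a rotation vector (axis times angle).
In Python, from station import ctrl, optics gives the robot as it stands.
- The arm moves only by the shell command python3 -m handwheel 'ROWS' [OPENING] [FORCE]. ROWS is JSON, a list of rows, each an object of numbers: "tx", "ty", "tz": the shift along the tool's x, y, z in mm; "roll": the turn about the tool's z in rad. A call has 1 to 12 rows; each row shifts and turns the commanded pose from where the row before left it, along the tool's axes as they then stand; what a row does not reach is not made up. A row lasts 1/12 s, in which the tool goes at most 41.7 mm and 7.16 degrees, less where a joint would pass 70% of its speed; a pose out of reach is approached as far as the arm can. A call with a gripper value outside its range is refused whole. OPENING is the finger opening in mm, from 0 to 85.4, set as the call begins (- or left out, the last holds). The fingers move at their own pace and stop on an object; FORCE is the grip in N (left out, the last holds). Time passes only in rows, so rows that do not move let the fingers close. It gives the time, the measured TCP pose, the force, the opening and the grip force at its end, in the units of the state.
- ctrl.get_obs(): the state, without advancing time (a new reading comes with each control period).
- optics.get_image(name): name is "scene" or "top" or "wrist"; returns (picture, depth): 420x560x3 uint8, red, green, blue; 420x560 float32, m along the optical axis (not along the pixel's ray), 0 where there is no reading.
- optics.camera_params(name): a dict with "mtx" (3x3 intrinsics, pixels), "k1" (the pictures are not rectified: a ray, as slopes to the right and down, at radius r is drawn at 1 + k1 r^2 times it, then the intrinsics apply), "extrinsics" (4x4, takes a point from camera to world coordinates); the wrist camera has in their place "tool_from_camera" (4x4, takes a point from camera to tool coordinates, whose origin is the TCP and whose axes are the flange's). Camera axes: x right, y down, z forward; pixel columns grow to the right and rows downward; lengths in m; the calibration is good to about 2 mm. A picture is of the moment at which its call begins: read the wrist's pose just before it. camera_params takes no time and is no camera call.
- ctrl.finish_job(): hands the job in; it is judged then, once.
The state is a dict: "t": time; "q": joint angles; "dq": joint speeds; "effort": joint torques, N m; "tool_pos": TCP position; "tool_rot": TCP orientation; "contact_force": force on the tool from outside, world axes, zero at the start; "wrist_torque": the same for the moment, N m; "opening": finger opening in m; "grip_force": force on a finger pad.
Only numpy, scipy, OpenCV 4.12 (cv2) and the standard library are available. Lean on these libraries where they do the work, as an engineer would, in place of code of your own. Each camera call takes 0.05 s, during which the arm holds its last target. There are 200 camera calls.

## Task

Get the bead rack ready for the glaze firing: first push the dark grey drip tile across the table until it lies centred and square under the rod, close to the rack's foot. Then thread every bead that is on the table onto the rod and slide it well up towards the post, in the order white, blue, yellow, green, purple, black counted from the post (skip colours that are missing), and fit the red end cap fully home on the rod's free end. Leave the other things on the bench alone, and leave the tile still in its place under the loaded rod.

Things in the scene. Friction and masses are not known exactly. Their poses are not given: they have to be found in the camera images.
- rack: Fixed terracotta bead rack (place and yaw vary). Origin: on the table at the post's foot. Its -x axis points along the dark steel rod to the free end, roughly towards the robot. Rod: level, 12 mm thick, axis at y = 0, z = 110 mm, from a 32 mm stop collar (x = -20 mm) to its tapered end (x = -170 mm). Post 34 mm wide, 124 tall. Foot plate x -15 to +60 mm, 130 wide, 14 thick.
- rod_root (a point): Point on the rod's axis at the face of the stop collar.
- rod_tip (a point): Free end of the rod, on its axis.
- tile: Dark grey drip tile: loose slab 190 (x) x 150 (y) x 18 mm, about 0.8 kg, too wide to grip. Origin: centre of its underside. Starts left of the rod. In place it lies on the table under the rod, long side along it, its end within 30 mm of the rack's foot plate (touching: tile centre at rack x = -110 mm).
- bead_white: White ceramic bead: square block 40 x 40 mm, 20 mm thick, with a 20 mm square through hole along its x axis; about 50 g. Origin: centre of the hole and of the bead. Stands on one edge face, hole level, origin 20 mm above the table. May be absent.
- bead_blue: Blue ceramic bead: square block 40 x 40 mm, 20 mm thick, with a 20 mm square through hole along its x axis; about 50 g. Origin: centre of the hole and of the bead. Stands on one edge face, hole level, origin 20 mm above the table. May be absent.
- bead_yellow: Yellow ceramic bead: square block 40 x 40 mm, 20 mm thick, with a 20 mm square through hole along its x axis; about 50 g. Origin: centre of the hole and of the bead. Stands on one edge face, hole level, origin 20 mm above the table. May be absent.
- bead_green: Green ceramic bead: square block 40 x 40 mm, 20 mm thick, with a 20 mm square through hole along its x axis; about 50 g. Origin: centre of the hole and of the bead. Stands on one edge face, hole level, origin 20 mm above the table. May be absent.
- bead_purple: Purple ceramic bead: square block 40 x 40 mm, 20 mm thick, with a 20 mm square through hole along its x axis; about 50 g. Origin: centre of the hole and of the bead. Stands on one edge face, hole level, origin 20 mm above the table. May be absent.
- bead_black: Black ceramic bead: square block 40 x 40 mm, 20 mm thick, with a 20 mm square through hole along its x axis; about 50 g. Origin: centre of the hole and of the bead. Stands on one edge face, hole level, origin 20 mm above the table. May be absent.
- cap: Red end cap: block 36 x 36 mm, 34 long (x), 40 g, with a 16 mm square blind hole 26 mm deep in its +x face. Origin: block centre. It stands with the hole level, origin 18 mm up, hole roughly facing away from the robot. Fully home (rod end on the hole's bottom) its origin is 9 mm in from the rod's tip (rack x = -161 mm). It stays on the rod by itself.
- sponge: Bystander: yellow sponge block, 85 x 55 x 30 mm. Leave it alone.
- brush: Bystander: brush lying on the table. Leave it alone.
- pebble: Bystander: grey burnishing stone, a disc 48 mm across, 18 mm thick. Leave it alone.
Mind the look-alikes: they are no part of the job. What is shaped like the bead_blue but orange is not meant.

How it is judged:
By the outcome, as a careful person would: the job done as asked, in the order asked, and still so for the second after the job is handed in, with the robot touching nothing.
Of bead_white, bead_blue, bead_yellow, bead_green, bead_purple, bead_black only 4 to 5 are there at a start; the rules pass over those that are not, and their reading is None.
At some moment in a run one of tile may be knocked a few centimetres aside while the robot is not near it.
It also fails if it takes over 210 s, if anything falls off the work surface, if the arm or the gripper's body presses on something with over 40 N, if the wrist force passes 120 N, or if a joint passes its speed limit or range.

## Working session

There is one attempt and no reset: what is moved stays moved. The work goes in short steps, Python scripts to look and compute and a shell command to move; the robot and the scene stay as the last step left them, time stands still between calls to the robot, and variables do not carry over. Pictures are saved under pics/ and viewed, at most 14 in all, crops included, and the job is handed in when it is done.

```bash
ls; mkdir -p pics; cat > h.py <<'E'
import numpy as np, cv2
from station import ctrl, optics
from scipy.spatial.transform import Rotation as R
def T_tool(o=None):
    o=o or ctrl.get_obs(); T=np.eye(4); T[:3,:3]=R.from_rotvec(o['tool_rot']).as_matrix(); T[:3,3]=o['tool_pos']; return T
def grab(name):
    o=ctrl.get_obs(); p=optics.camera_params(name); im,d=optics.get_image(name)
    E=np.array(p['extrinsics']) if 'extrinsics' in p else T_tool(o)@np.array(p['tool_from_camera'])
    return im,d,np.array(p['mtx']),p['k1'],E
def rays(uv,K,k1):
    uv=np.asarray(uv,float).reshape(-1,1,2)
    return cv2.undistortPoints(uv,K,np.array([k1,0,0,0.]))[:,0]
def cloud(d,K,k1,E):
    h,w=d.shape; v,u=np.mgrid[:h,:w]
    r=rays(np.stack([u,v],-1).reshape(-1,2),K,k1)
    P=np.c_[r*d.reshape(-1,1),d.reshape(-1)]
    P=P@E[:3,:3].T+E[:3,3]; P[d.reshape(-1)<=0]=np.nan
    return P.reshape(h,w,3)
def onplane(uv,z,K,k1,E):
    r=rays(uv,K,k1); D=np.c_[r,np.ones(len(r))]@E[:3,:3].T; s=(z-E[2,3])/D[:,2]
    return E[:3,3]+D*s[:,None]
E
python3 - <<'E'
from h import *
a=[]
for n in ['top','scene']:
    im,d,K,k1,E=grab(n); np.savez('pics/'+n+'0.npz',im=im,d=d,K=K,k1=k1,E=E)
    cv2.imwrite(f'pics/{n}0.png',im[:,:,::-1]); print(n,K.round(1).tolist(),k1,E.round(3).tolist(),(d>0).mean())
print({k:np.round(v,3) for k,v in ctrl.get_obs().items()})
print(ctrl.grasp_offset, np.array(optics.camera_params('wrist')['tool_from_camera']).round(3))
E
```

```text
pics
top [[435.6, 0.0, 282.1], [0.0, 435.6, 207.4], [0.0, 0.0, 1.0]] 0.03522854283839602 [[-0.011, -0.993, 0.117, 0.396], [-1.0, 0.009, -0.018, -0.029], [0.017, -0.117, -0.993, 1.062], [0.0, 0.0, 0.0, 1.0]] 0.995875850340136
scene [[462.8, 0.0, 277.3], [0.0, 462.8, 204.4], [0.0, 0.0, 1.0]] -0.15975680155204033 [[0.025, 0.575, -0.818, 1.348], [1.0, -0.008, 0.025, -0.077], [0.008, -0.818, -0.575, 0.664], [0.0, 0.0, 0.0, 1.0]] 0.9959396258503401
{'t': np.float64(0.1), 'q': array([-1.286,  0.053,  1.614,  0.   ,  1.476, -0.119]), 'dq': array([ 0.001, -0.001, -0.002,  0.001,  0.002,  0.001]), 'effort': array([-0.0000e+00, -3.9491e+01, -3.7136e+01, -0.0000e+00,  4.0000e-03,
       -0.0000e+00]), 'tool_pos': array([ 0.245, -0.574,  0.23 ]), 'tool_rot': array([-3.076, -0.63 ,  0.   ]), 'contact_force': array([-0.174, -0.121, -0.298]), 'wrist_torque': array([ 0.016, -0.041,  0.006]), 'grip_force': np.float64(0.0), 'opening': np.float64(0.085)}
0.0187 [[-0.    -0.949 -0.314  0.081]
 [ 1.    -0.     0.     0.   ]
 [-0.    -0.314  0.949 -0.144]
 [ 0.     0.     0.     1.   ]]
```

```bash
python3 -m handwheel --help 2>&1 | head -20
```

```text
invalid input: not JSON, or not a number
```

View pics/top0.png

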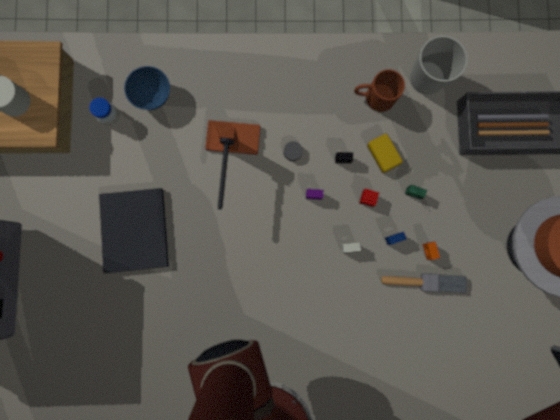

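View pics/scene0.png

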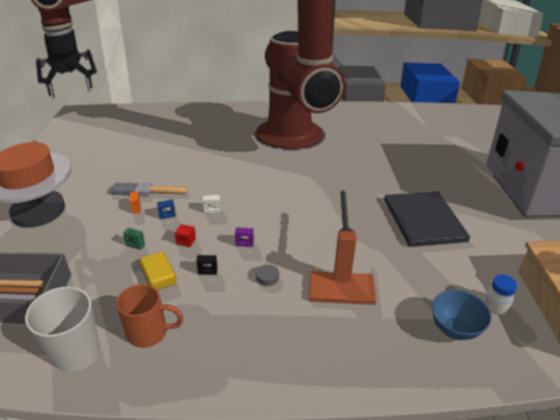

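Top view: tile at about (135,230), rack foot at (234,138), rod from (228,140) to (221,207). Beads are purple (314,194), black (344,158), green (416,191), blue (396,239) and white (352,248). The cap is at (370,198) and the orange decoy at (431,250). There is no yellow bead; the yellow block at (385,153) is the sponge. The scene view agrees with this.

```bash
cat >> h.py <<'E'
def comp(P,mask,zlo,zhi,name=''):
    m=mask&(P[...,2]>zlo)&(P[...,2]<zhi)
    return P[m]
def rect(xy):
    (c,s,a)=cv2.minAreaRect((xy*1000).astype(np.float32)); return np.round(c,1),np.round(s,1),round(a,1)
E
python3 - <<'E'
from h import *
seed={'top':dict(tile=(135,230),purple=(314,194),black=(344,158),green=(416,191),blue=(396,239),white=(352,248),cap=(370,198),orange=(431,250),sponge=(385,153),pebble=(292,151),foot=(250,140)),
'scene':dict(tile=(425,217),purple=(245,237),black=(207,264),green=(134,238),blue=(166,208),white=(212,203),cap=(186,235),orange=(135,202),sponge=(158,270),pebble=(267,275),foot=(342,290))}
for n in seed:
    z=np.load(f'pics/{n}0.npz'); P=cloud(z['d'],z['K'],float(z['k1']),z['E'])
    tab=P[(np.abs(P[...,0]-.6)<.25)&(np.abs(P[...,1])<.3)]; print(n,'table z',np.nanmedian(tab[:,2]))
    zt=np.nanmedian(tab[:,2])
    for k,(u,v) in seed[n].items():
        m=(P[...,2]-zt>0.006)
        nl,lab=cv2.connectedComponents(m.astype(np.uint8),connectivity=4)
        l=lab[v,u]; Q=P[(lab==l)] if l else P[v:v+1,u]
        zm=np.percentile(Q[:,2],90); top=Q[Q[:,2]>zm-.005]
        print(k,len(Q),'ztop',round(zm*1000,1),'all',*rect(Q[:,:2]),'top',*rect(top[:,:2]))
    # rod
    m=(P[...,2]>.09)&(P[...,2]<.135)&(P[...,0]>.4)&(P[...,0]<.8)&(abs(P[...,1]-.12)<.12)
    Q=P[m]; print('rod pts',len(Q),*rect(Q[:,:2]),Q[:,:2].min(0),Q[:,:2].max(0))
E
```

```text
top table z 0.00036077936944889366
tile 5154 ztop 20.5 all [468.6 309.1] [189.7 152.4] 5.6 top [468.8 308.7] [189.  151.6] 5.3
purple 179 ztop 42.1 all [ 550.1 -126.2] [39.7 20.5] 85.5 top [ 550.1 -126.1] [38.4 19.5] 87.5
black 195 ztop 42.0 all [ 639.2 -199.7] [39.7 20.8] 89.0 top [ 639.2 -200. ] [39.1 20. ] 89.0
green 211 ztop 41.7 all [ 553.5 -370.5] [39.5 21.5] 68.5 top [ 552.8 -370.4] [39.3 20.1] 68.8
blue 176 ztop 42.1 all [ 441.9 -317.3] [19.9 40.3] 18.2 top [ 441.9 -317.5] [19.9 39.7] 17.9
white 162 ztop 42.1 all [ 420.9 -209.5] [19.8 39.9] 4.6 top [ 421.2 -209.3] [40.  18.8] 89.6
cap 264 ztop 37.8 all [ 540.5 -258.1] [35.8 34.7] 73.0 top [ 540.7 -258.4] [35.9 34. ] 71.7
orange 224 ztop 42.4 all [ 412.1 -399.5] [39.5 21.4] 11.3 top [ 412.1 -399.4] [39.6 21. ] 12.1
sponge 832 ztop 31.8 all [ 650.5 -300.8] [84.4 56.3] 27.0 top [ 650.5 -299.8] [83.1 53.6] 27.7
pebble 305 ztop 20.3 all [659.4 -76.3] [44.3 47.2] 89.9 top [660.  -76.4] [44.3 46. ] 89.2
foot 1953 ztop 121.1 all [619.2  80.1] [132.5 229.5] 84.3 top [597.9  75.3] [ 33.4 177.7] 89.8
rod pts 656 [595.8  77.3] [ 34.  182
[... 467 characters left out ...]
.2 -325.8] [0. 0.] 0.0 top [ 411.2 -325.8] [0. 0.] 0.0
white 1 ztop -2.3 all [ 390.8 -212.3] [0. 0.] 0.0 top [ 390.8 -212.3] [0. 0.] 0.0
cap 359 ztop 34.6 all [ 544.5 -257.4] [35.  36.9] 72.2 top [ 544.5 -257.3] [34.9 36.8] 71.8
orange 882 ztop 33.3 all [ 379.6 -386.6] [201.1 118.3] 85.0 top [ 415.5 -399.9] [43.4 19.6] 12.0
sponge 3583 ztop 78.9 all [ 725.7 -301.2] [226.2 107.1] 14.6 top [ 801.2 -298.5] [78.5 75.7] 43.8
pebble 384 ztop 16.9 all [664.1 -75.6] [47.8 44.8] 0.1 top [663.7 -75.5] [46.9 44.7] 0.5
foot 2877 ztop 113.7 all [622.8  81. ] [129.7 232.3] 84.3 top [599.4  81. ] [ 32.1 185.6] 85.1
rod pts 625 [600.2  77.1] [ 32.9 186.7] 87.9 [0.50745073 0.05752288] [0.69331245 0.09590006]
```

```bash
cat >> h.py <<'E'
def rackfit(P,show=True):
    near=(P[...,0]>.45)&(P[...,0]<.75)&(P[...,1]>-.03)&(P[...,1]<.2)
    m=near&(P[...,2]>.095)&(P[...,2]<.13)&(P[...,0]<.66)
    Q=P[m]; 
    # restrict to rod: points before collar
    x0=Q[:,0].min(); r=Q[(Q[:,0]>x0+.008)&(Q[:,0]<x0+.135)]
    bx=np.linspace(r[:,0].min(),r[:,0].max(),14); cx=[];cy=[]
    for a,b in zip(bx[:-1],bx[1:]):
        s=r[(r[:,0]>=a)&(r[:,0]<b)]
        if len(s)>3: cx.append(s[:,0].mean()); cy.append((np.percentile(s[:,1],5)+np.percentile(s[:,1],95))/2)
    k,c=np.polyfit(cx,cy,1); print('rod yaw deg',np.degrees(np.arctan(k)).round(2),'tip x',x0.round(4),'tip y',(k*x0+c).round(4),'z95',np.percentile(r[:,2],95).round(4))
    f=P[near&(P[...,2]>.008)&(P[...,2]<.022)&(P[...,0]>.58)]
    print('foot',rect(f[:,:2]))
E
python3 - <<'E'
from h import *
for n in ['top','scene']:
    z=np.load(f'pics/{n}0.npz'); P=cloud(z['d'],z['K'],float(z['k1']),z['E'])
    print(n); rackfit(P)
    if n=='scene':
        for k,c in dict(purple=(550,-126),green=(553,-370),blue=(442,-317),white=(421,-209)).items():
            q=P[(np.hypot(P[...,0]-c[0]/1e3,P[...,1]-c[1]/1e3)<.035)&(P[...,2]>.004)]
            zm=np.percentile(q[:,2],90);print(k,len(q),zm.round(4),rect(q[q[:,2]>zm-.006][:,:2]))
E
```

```text
top
rod yaw deg -4.3 tip x 0.5048 tip y 0.0891 z95 0.1178
foot (array([695.4,  72.4]), array([132.6,  76. ]), 84.8)
scene
rod yaw deg -6.02 tip x 0.5075 tip y 0.0921 z95 0.1149
foot (array([699.5,  73.6]), array([129.6,  79.3]), 84.9)
purple 315 0.039 (array([ 553.7, -125.6]), array([40.9, 23.6]), 80.9)
green 336 0.0396 (array([ 556.5, -370.5]), array([42.2, 21.1]), 70.6)
blue 266 0.0387 (array([ 444.6, -316.6]), array([25.8, 40.6]), 13.4)
white 253 0.0388 (array([ 424.1, -208.9]), array([23.6, 38.8]), 4.7)
```

```bash
cat > nav.py <<'E'
# python3 nav.py psi x y z [x y z ...]  (deg, mm): roll needed, then tool-axis shifts (mm) between waypoints after the roll
import sys; from h import *
a=list(map(float,sys.argv[1:])); o=ctrl.get_obs(); T=T_tool(o); p=T[:3,3]*1e3
psi=np.degrees(np.arctan2(T[1,0],T[0,0])); print('t %.2f now %s psi %.2f open %.1f tilt %.3f F %s'%(o['t'],p.round(1),psi,o['opening']*1e3,T[2,2],np.round(o['contact_force'],1)))
if a:
    print('roll rad %.3f'%-np.radians(a[0]-psi)); c,s=np.cos(np.radians(a[0])),np.sin(np.radians(a[0]))
    for w in np.array(a[1:]).reshape(-1,3):
        d=w-p; print('tx %.1f ty %.1f tz %.1f'%(c*d[0]+s*d[1], s*d[0]-c*d[1], -d[2])); p=w
E
python3 -m handwheel '[{"tx":0,"roll":0.12},{"roll":0.12},{"roll":0.12},{"roll":0.12}]' 50; python3 nav.py -5.2 480 -100 200  480 200 200  361 318 150 361 318 5
```

```text
t 0.10 now [ 245.4 -574.2  230.2] psi 23.14 open 85.3 tilt -1.000 F [-0.2 -0.1 -0.3]
roll rad 0.495
tx 190.6 ty -493.5 tz 30.2
tx -27.2 ty -298.8 tz -0.0
tx -129.2 ty -106.7 tz 50.0
tx 0.0 ty -0.0 tz 145.0$[0]: bad value
```

```bash
python3 -m handwheel '[{"roll":0.12},{"roll":0.12},{"roll":0.12},{"roll":0.12}]' 50; python3 nav.py -5.2 480 -100 200  480 200 200  361 318 150 361 318 5
```

```text
t 0.10 now [ 245.4 -574.2  230.2] psi 23.14 open 85.3 tilt -1.000 F [-0.2 -0.1 -0.3]
roll rad 0.495
tx 190.6 ty -493.5 tz 30.2
tx -27.2 ty -298.8 tz -0.0
tx -129.2 ty -106.7 tz 50.0
tx 0.0 ty -0.0 tz 145.0$[0]: bad value
```

```bash
python3 -m handwheel '[{"tx":0,"ty":0,"tz":0,"roll":0.12},{"tx":0,"ty":0,"tz":0,"roll":0.12},{"tx":0,"ty":0,"tz":0,"roll":0.12},{"tx":0,"ty":0,"tz":0,"roll":0.12}]' 50; python3 nav.py -5.2 480 -100 200
```

```text
t: 0.43
tool_pos: [0.2454, -0.5743, 0.2305]
tool_rot: [-3.138, 0.129, 0.001]
contact_force: [-0.0, 0.5, 0.1]
opening: 0.0502
grip_force: 0.0
t 0.43 now [ 245.4 -574.3  230.5] psi -4.71 open 50.2 tilt -1.000 F [-0.   0.5  0.1]
roll rad 0.009
tx 190.6 ty -493.7 tz 30.5
```

```bash
python3 -m handwheel '[{"tx":16,"ty":-38,"tz":2,"roll":0.009},{"tx":16,"ty":-38,"tz":2,"roll":0},{"tx":16,"ty":-38,"tz":2,"roll":0},{"tx":16,"ty":-38,"tz":2,"roll":0},{"tx":16,"ty":-38,"tz":2,"roll":0},{"tx":16,"ty":-38,"tz":2,"roll":0},{"tx":16,"ty":-38,"tz":2,"roll":0},{"tx":16,"ty":-38,"tz":2,"roll":0},{"tx":16,"ty":-38,"tz":2,"roll":0},{"tx":16,"ty":-38,"tz":2,"roll":0},{"tx":16,"ty":-38,"tz":2,"roll":0},{"tx":14,"ty":-38,"tz":2,"roll":0}]' >/dev/null
python3 -m handwheel '[{"tx":0,"ty":-38,"tz":0,"roll":0},{"tx":-2,"ty":-38,"tz":0,"roll":0},{"tx":-4,"ty":-38,"tz":0,"roll":0},{"tx":-4,"ty":-38,"tz":0,"roll":0},{"tx":-4,"ty":-38,"tz":0,"roll":0},{"tx":-4,"ty":-38,"tz":0,"roll":0},{"tx":-4,"ty":-38,"tz":0,"roll":0},{"tx":-4,"ty":-38,"tz":0,"roll":0},{"tx":-4,"ty":-38,"tz":0,"roll":0}]' >/dev/null
python3 nav.py -5.2 361 318 100 361 318 5
```

```text
t 2.18 now [471.8 208.8 206.9] psi -4.87 open 50.2 tilt -1.000 F [ 1.1  0.1 -0.1]
roll rad 0.006
tx -120.2 ty -98.7 tz 106.9
tx 0.0 ty -0.0 tz 95.0
```

```bash
python3 -m handwheel '[{"tx":-30,"ty":-25,"tz":10,"roll":0.006},{"tx":-30,"ty":-25,"tz":10,"roll":0},{"tx":-30,"ty":-25,"tz":10,"roll":0},{"tx":-30,"ty":-24,"tz":10,"roll":0},{"tx":-16,"ty":0,"tz":30,"roll":0},{"tx":0,"ty":0,"tz":35,"roll":0},{"tx":0,"ty":0,"tz":35,"roll":0},{"tx":0,"ty":0,"tz":35,"roll":0},{"tx":0,"ty":0,"tz":20,"roll":0},{"tx":0,"ty":0,"tz":0,"roll":0}]' >/dev/null
python3 nav.py -5.2 345 318 5
python3 - <<'E'
from h import *
im,d,K,k1,E=grab('wrist'); cv2.imwrite('pics/w1.png',im[:,:,::-1])
E
```

```text
t 3.02 now [341.5 314.9   6.7] psi -5.22 open 50.3 tilt -1.000 F [-1.3 -0.5 -1.1]
roll rad -0.000
tx 3.2 ty -3.4 tz 1.7
```

View pics/w1.png

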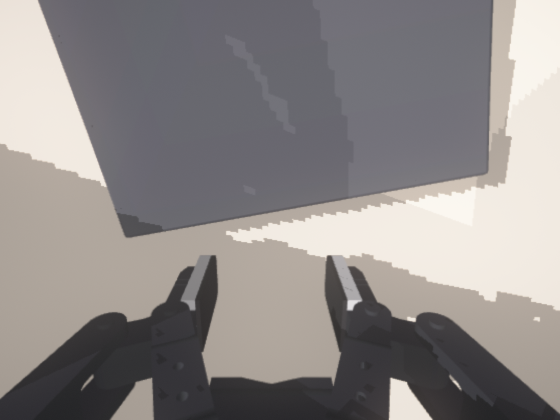

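The two fingers face the tile's near edge, which runs from (128,236) to (488,173). The left finger will touch first and turn the tile square, so I push along rack +x.

```bash
python3 -m handwheel '[{"tx":12,"ty":-2,"tz":1,"roll":0},{"tx":12,"ty":-2,"tz":1,"roll":0},{"tx":12,"ty":0,"tz":0,"roll":0},{"tx":12,"ty":0,"tz":0,"roll":0},{"tx":12,"ty":0,"tz":0,"roll":0},{"tx":12,"ty":0,"tz":0,"roll":0},{"tx":12,"ty":0,"tz":0,"roll":0},{"tx":12,"ty":0,"tz":0,"roll":0},{"tx":12,"ty":0,"tz":0,"roll":0},{"tx":10,"ty":0,"tz":0,"roll":0},{"tx":6,"ty":0,"tz":0,"roll":0},{"tx":0,"ty":0,"tz":0,"roll":0}]' 
cat > tile.py <<'E'
import sys; from h import *
RO=np.array([674.9,75.0]); RY=np.radians(-5.2); Rm=np.array([[np.cos(RY),np.sin(RY)],[-np.sin(RY),np.cos(RY)]])
cs=[];
for n in (sys.argv[1:] or ['top','scene']):
    im,d,K,k1,E=grab(n); P=cloud(d,K,k1,E)
    dark=im.max(2)<75
    m=(P[...,2]>.010)&(P[...,2]<.027)&(P[...,0]>.3)&(P[...,0]<.68)&(P[...,1]>-.05)&(P[...,1]<.45)
    nl,lab,st,ce=cv2.connectedComponentsWithStats(m.astype(np.uint8)); k=1+np.argmax(st[1:,4])
    Q=P[lab==k][:,:2]; r=rect(Q); print(n,len(Q),r,'rack xy',(Rm@(np.array(r[0])-RO)).round(1))
E
python3 tile.py; python3 nav.py
```

```text
t: 4.07
tool_pos: [0.4721, 0.3102, 0.0111]
tool_rot: [-3.138, 0.145, -0.004]
contact_force: [0.6, 0.2, 0.9]
opening: 0.0501
grip_force: 0.0
top 4436 (array([574.7, 281.9]), array([150.1, 188.9]), 84.3) rack xy [-118.5  197. ]
scene 3737 (array([567.7, 282.3]), array([152. , 215.1]), 84.1) rack xy [-125.5  196.7]
t 4.17 now [471.3 310.3  10.9] psi -5.24 open 50.0 tilt -1.000 F [-0.1 -0.8  0.8]
```

```bash
python3 -m handwheel '[{"tx":-25,"ty":0,"tz":0,"roll":0},{"tx":-10,"ty":0,"tz":-35,"roll":0},{"tx":0,"ty":-30,"tz":-25,"roll":-0.12},{"tx":0,"ty":0,"tz":-10,"roll":-0.12},{"tx":0,"ty":0,"tz":0,"roll":-0.12},{"tx":0,"ty":0,"tz":0,"roll":-0.12},{"tx":0,"ty":0,"tz":0,"roll":-0.12},{"tx":0,"ty":0,"tz":0,"roll":-0.12},{"tx":0,"ty":0,"tz":0,"roll":-0.12},{"tx":0,"ty":0,"tz":0,"roll":-0.12},{"tx":0,"ty":0,"tz":0,"roll":-0.12},{"tx":0,"ty":0,"tz":0,"roll":-0.12}]' >/dev/null
python3 -m handwheel '[{"tx":0,"ty":0,"tz":0,"roll":-0.12},{"tx":0,"ty":0,"tz":0,"roll":-0.12},{"tx":0,"ty":0,"tz":0,"roll":-0.12},{"tx":0,"ty":0,"tz":0,"roll":-0.01},{"tx":0,"ty":0,"tz":0,"roll":0}]' >/dev/null
python3 nav.py 84.8 584.6 384.5 80 584.6 384.5 8
```

```text
t 5.58 now [438.  343.6  80.7] psi 84.60 open 49.9 tilt -1.000 F [ 0.3  0.1 -0.5]
roll rad -0.003
tx 54.0 ty 142.3 tz 0.7
tx 0.0 ty 0.0 tz 72.0
```

```bash
python3 -m handwheel '[{"tx":14,"ty":35,"tz":0,"roll":0},{"tx":14,"ty":36,"tz":0,"roll":0},{"tx":13,"ty":36,"tz":0,"roll":0},{"tx":13,"ty":35,"tz":0,"roll":0},{"tx":0,"ty":0,"tz":0,"roll":0},{"tx":0,"ty":0,"tz":35,"roll":0},{"tx":0,"ty":0,"tz":37,"roll":0},{"tx":0,"ty":0,"tz":0,"roll":0}]' >/dev/null
python3 nav.py 84.8 564.2 160 8  
```

```text
t 6.25 now [ 5.788e+02  3.812e+02 -5.000e-01] psi 84.60 open 49.6 tilt -1.000 F [-1.9 -1.  -1.2]
roll rad -0.004
tx -221.7 ty 5.6 tz -8.5
```

```bash
python3 -m handwheel '[{"tx":0,"ty":3,"tz":-7,"roll":-0.004},{"tx":-15,"ty":2,"tz":0,"roll":0},{"tx":-17,"ty":0,"tz":0,"roll":0},{"tx":-17,"ty":0,"tz":0,"roll":0},{"tx":-17,"ty":0,"tz":0,"roll":0},{"tx":-17,"ty":0,"tz":0,"roll":0},{"tx":-17,"ty":0,"tz":0,"roll":0},{"tx":-17,"ty":0,"tz":0,"roll":0},{"tx":-17,"ty":0,"tz":0,"roll":0},{"tx":-17,"ty":0,"tz":0,"roll":0},{"tx":-17,"ty":0,"tz":0,"roll":0},{"tx":-12,"ty":0,"tz":0,"roll":0}]' >/dev/null
python3 -m handwheel '[{"tx":-8,"ty":0,"tz":0,"roll":0},{"tx":-5,"ty":0,"tz":0,"roll":0},{"tx":0,"ty":0,"tz":0,"roll":0}]' >/dev/null
python3 nav.py 84.8; python3 tile.py top
```

```text
t 7.50 now [572.1 190.7  15.3] psi 84.90 open 50.2 tilt -1.000 F [-0.6  0.6  0.4]
roll rad 0.002
top 254 (array([562.5, 268.6]), array([31.4, 67.1]), 8.6) rack xy [-129.5  182.6]
```

```bash
cat > nav.py <<'E'
# python3 nav.py psi x y z [x y z ...]  (deg, mm): roll needed, then tool-axis shifts (mm) between waypoints after the roll
import sys; from h import *
a=list(map(float,sys.argv[1:])); o=ctrl.get_obs(); T=T_tool(o); p=T[:3,3]*1e3
psi=np.degrees(np.arctan2(T[1,0],T[0,0])); print('t %.2f now %s psi %.2f open %.1f tilt %s F %s'%(o['t'],p.round(1),psi,o['opening']*1e3,T[:2,2].round(3),np.round(o['contact_force'],1)))
if a:
    r=-np.radians(a[0]-psi); r=(r+np.pi)%(2*np.pi)-np.pi; print('roll rad %.3f'%r); M=T[:3,:3]@R.from_rotvec([0,0,r]).as_matrix()
    for w in np.array(a[1:]).reshape(-1,3):
        print('tx %.1f ty %.1f tz %.1f'%tuple(M.T@(w-p))); p=w
E
python3 nav.py 84.8 564 160 8; python3 tile.py scene
python3 - <<'E'
from h import *
im,d,K,k1,E=grab('top'); cv2.imwrite('pics/t2.png',im[:,:,::-1])
E
```

```text
t 7.55 now [572.2 191.3  15.4] psi 84.93 open 49.8 tilt [0. 0.] F [-0.9  1.5  0.3]
roll rad 0.002
tx -31.9 ty -5.3 tz 7.4
scene 3396 (array([575.8, 268.9]), array([176. , 195.9]), 84.7) rack xy [-116.3  184.1]
```

View pics/t2.png

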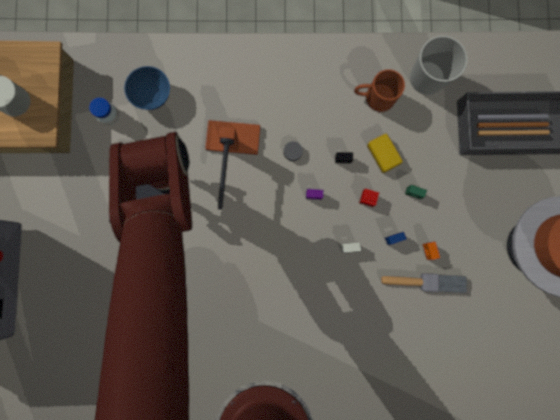

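The arm hides the tile, but it is still near (150,190): the fingers rode up and over it. I'll lift, go back and measure.

```bash
python3 -m handwheel '[{"tx":0,"ty":0,"tz":-35,"roll":0},{"tx":30,"ty":0,"tz":-30,"roll":0},{"tx":38,"ty":0,"tz":0,"roll":0},{"tx":38,"ty":0,"tz":0,"roll":0},{"tx":38,"ty":0,"tz":0,"roll":0},{"tx":38,"ty":0,"tz":0,"roll":0},{"tx":0,"ty":0,"tz":0,"roll":0},{"tx":0,"ty":0,"tz":0,"roll":0}]' >/dev/null; for i in 1 2 3; do python3 -m handwheel '[{"tx":0,"ty":0,"tz":0,"roll":0}]' | grep pos; done
python3 nav.py 84.8; python3 tile.py
```

```text
tool_pos: [0.5876, 0.3727, 0.0793]
tool_pos: [0.5878, 0.3716, 0.0794]
tool_pos: [0.588, 0.3712, 0.0796]
t 8.57 now [588.  371.2  79.6] psi 84.89 open 49.8 tilt [-0. -0.] F [-0.2 -0.2  0.5]
roll rad 0.002
top 4867 (array([575., 282.]), array([150.3, 190.5]), 84.7) rack xy [-118.2  197.1]
scene 3680 (array([577.9, 281.6]), array([152.7, 193.7]), 84.0) rack xy [-115.3  197. ]
```

```bash
python3 -m handwheel '[{"tx":13,"ty":-4,"tz":20,"roll":0},{"tx":0,"ty":0,"tz":30,"roll":0},{"tx":0,"ty":0,"tz":20,"roll":0},{"tx":0,"ty":0,"tz":0,"roll":0},{"tx":0,"ty":0,"tz":0,"roll":0},{"tx":0,"ty":0,"tz":0,"roll":0},{"tx":0,"ty":0,"tz":0,"roll":0}]' |grep -E "pos|force"; python3 nav.py 84.8 564 160 4
```

```text
tool_pos: [0.5869, 0.3861, 0.0124]
contact_force: [0.5, 0.2, -0.1]
grip_force: 0.0
t 9.25 now [586.9 386.1  12.4] psi 84.93 open 49.8 tilt [0.004 0.002] F [ 0.5  0.2 -0.1]
roll rad 0.002
tx -227.2 ty -2.3 tz 7.9
```

```bash
python3 -m handwheel '[{"tx":0,"ty":-2,"tz":9,"roll":0},{"tx":0,"ty":0,"tz":0,"roll":0},{"tx":-10,"ty":0,"tz":0,"roll":0},{"tx":-12,"ty":0,"tz":0,"roll":0},{"tx":-12,"ty":0,"tz":0,"roll":0},{"tx":-12,"ty":0,"tz":0,"roll":0},{"tx":-12,"ty":0,"tz":0,"roll":0},{"tx":-4,"ty":0,"tz":0,"roll":0},{"tx":0,"ty":0,"tz":0,"roll":0},{"tx":0,"ty":0,"tz":0,"roll":0}]' |grep -E "pos|force"; python3 nav.py 84.8 564 160 4; python3 tile.py scene
```

```text
tool_pos: [0.5777, 0.3229, 0.0008]
contact_force: [0.1, 0.7, -0.4]
grip_force: 0.0
t 10.08 now [577.7 322.9   0.8] psi 84.92 open 50.4 tilt [-0.    -0.001] F [ 0.1  0.7 -0.4]
roll rad 0.002
tx -163.5 ty 1.1 tz -3.0
scene 3842 (array([575.8, 245.6]), array([172.3, 193.8]), 85.2) rack xy [-114.2  160.9]
```

```bash
python3 -m handwheel '[{"tx":-12,"ty":0,"tz":-3,"roll":0},{"tx":-12,"ty":0,"tz":0,"roll":0},{"tx":-12,"ty":0,"tz":0,"roll":0},{"tx":-12,"ty":0,"tz":0,"roll":0},{"tx":-12,"ty":0,"tz":0,"roll":0},{"tx":-6,"ty":0,"tz":0,"roll":0},{"tx":0,"ty":0,"tz":0,"roll":0},{"tx":0,"ty":0,"tz":0,"roll":0}]' |grep -E "pos|force"; python3 nav.py 84.8 564 160 4; python3 tile.py scene
```

```text
tool_pos: [0.5717, 0.2569, 0.0035]
contact_force: [-0.5, 0.4, 0.7]
grip_force: 0.0
t 10.80 now [571.7 256.9   3.5] psi 84.92 open 50.0 tilt [-0.001 -0.002] F [-0.5  0.4  0.7]
roll rad 0.002
tx -97.2 ty 1.1 tz -0.4
scene 3372 (array([570.4, 186.6]), array([160.1, 195.5]), 84.9) rack xy [-114.2  101.7]
```

```bash
python3 -m handwheel '[{"tx":-12,"ty":0,"tz":0,"roll":0},{"tx":-12,"ty":0,"tz":0,"roll":0},{"tx":-12,"ty":0,"tz":0,"roll":0},{"tx":-12,"ty":0,"tz":0,"roll":0},{"tx":-12,"ty":0,"tz":0,"roll":0},{"tx":-8,"ty":0,"tz":0,"roll":0},{"tx":-4,"ty":0,"tz":0,"roll":0},{"tx":0,"ty":0,"tz":0,"roll":0},{"tx":0,"ty":0,"tz":0,"roll":0}]' |grep -E "pos|force"; python3 nav.py 84.8 564 160 4; python3 tile.py
python3 - <<'E'
from h import *
im,d,K,k1,E=grab('top'); im2=grab('scene')[0]
cv2.imwrite('pics/t3.png',np.hstack([im[100:300,80:330],im2[130:330,240:490]])[:,:,::-1])
E
```

```text
tool_pos: [0.5655, 0.1856, 0.0037]
contact_force: [0.1, -0.1, 0.2]
grip_force: 0.0
t 11.60 now [565.5 185.6   3.7] psi 84.94 open 49.7 tilt [-0.    -0.001] F [ 0.1 -0.1  0.2]
roll rad 0.002
tx -25.6 ty 0.8 tz -0.3
top 4532 (array([575.7,  94.8]), array([155.5, 221.3]), 85.1) rack xy [-100.6   10.7]
scene 1697 (array([577.5, 150.3]), array([ 90.9, 215.4]), 83.8) rack xy [-103.8   66.2]
```

View pics/t3.png

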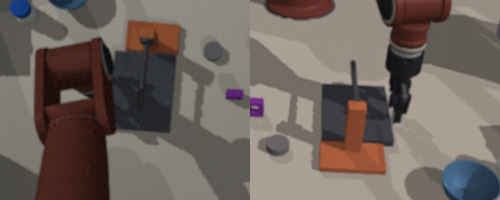

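```bash
python3 -m handwheel '[{"tx":15,"ty":0,"tz":0,"roll":0},{"tx":38,"ty":0,"tz":0,"roll":0},{"tx":38,"ty":0,"tz":0,"roll":0},{"tx":38,"ty":0,"tz":0,"roll":0},{"tx":38,"ty":0,"tz":0,"roll":0},{"tx":0,"ty":0,"tz":0,"roll":0}]' |grep -E "pos|force"
cat > tile.py <<'E'
import sys; from h import *
RO=np.array([674.9,75.0]); RY=np.radians(-5.2); Rm=np.array([[np.cos(RY),np.sin(RY)],[-np.sin(RY),np.cos(RY)]])
# tile edges in rack frame: top face points, percentiles per strip; excludes foot plate
for n in (sys.argv[1:] or ['top','scene']):
    im,d,K,k1,E=grab(n); P=cloud(d,K,k1,E); off={'top':(-2,0),'scene':(2,0)}[n]
    m=(P[...,2]>.011)&(P[...,2]<.027)&(np.ptp(im,axis=2)<45)
    q=(P[m][:,:2]*1e3-RO)@Rm.T-np.array(off)*-1*0; q=q[(q[:,0]>-260)&(q[:,0]<-16)&(abs(q[:,1])<160)]
    lab=None
    L=[];Rr=[];xs=[]
    for a in range(-190,-30,8):
        s=q[(q[:,0]>=a)&(q[:,0]<a+8)]
        if len(s)>8: xs.append(a+4);L.append(s[:,1].max());Rr.append(s[:,1].min())
    N=[];F=[];ys=[]
    for b in range(-60,60,8):
        s=q[(q[:,1]>=b)&(q[:,1]<b+8)]
        if len(s)>8: ys.append(b+4);N.append(s[:,0].min());F.append(s[:,0].max())
    f=lambda u,v:np.degrees(np.arctan(np.polyfit(u,v,1)[0])).round(1)
    print(n,len(q),'L %.1f R %.1f near %.1f far %.1f'%tuple(np.median(v) for v in (L,Rr,N,F)),'yaw L,R,near',f(xs,L),f(xs,Rr),-f(ys,N))
E
python3 tile.py; python3 nav.py 84.8
```

```text
tool_pos: [0.5804, 0.3602, 0.0046]
contact_force: [0.3, -0.6, 0.3]
grip_force: 0.0
top 4599 L 87.7 R -62.8 near -210.7 far -21.3 yaw L,R,near -0.0 0.1 0.1
scene 2945 L 87.2 R -60.8 near -207.5 far -17.4 yaw L,R,near 0.5 0.3 -0.5
t 12.40 now [579.9 355.2   3.7] psi 85.14 open 50.0 tilt [ 0. -0.] F [ 0.2 -0.9 -0.5]
roll rad 0.006
```

```bash
python3 -m handwheel '[{"tx":-36,"ty":-1,"tz":0,"roll":0},{"tx":-36,"ty":0,"tz":0,"roll":0},{"tx":-36,"ty":0,"tz":0,"roll":0},{"tx":-36,"ty":0,"tz":0,"roll":0},{"tx":-12,"ty":0,"tz":0,"roll":0},{"tx":-9,"ty":0,"tz":0,"roll":0},{"tx":-9,"ty":0,"tz":0,"roll":0},{"tx":-9,"ty":0,"tz":0,"roll":0},{"tx":0,"ty":0,"tz":0,"roll":0},{"tx":0,"ty":0,"tz":0,"roll":0},{"tx":0,"ty":0,"tz":0,"roll":0}]' |grep -E "pos|force"
python3 nav.py 84.8 564 171 4
python3 -m handwheel '[{"tx":25,"ty":0,"tz":0,"roll":0},{"tx":38,"ty":0,"tz":-20,"roll":0},{"tx":38,"ty":0,"tz":-30,"roll":0},{"tx":20,"ty":0,"tz":-35,"roll":0},{"tx":0,"ty":0,"tz":-35,"roll":0},{"tx":0,"ty":0,"tz":-35,"roll":0}]' |grep -E "pos"; python3 tile.py
```

```text
tool_pos: [0.5634, 0.1711, 0.0039]
contact_force: [0.3, -1.4, 0.3]
grip_force: 0.0
t 13.32 now [563.4 171.1   3.9] psi 85.01 open 49.8 tilt [ 0. -0.] F [ 0.3 -1.4  0.3]
roll rad 0.004
tx -0.1 ty 0.6 tz -0.1
tool_pos: [0.5728, 0.2869, 0.1554]
top 4600 L 72.4 R -78.3 near -210.3 far -16.5 yaw L,R,near 0.2 0.1 0.2
scene 2928 L 71.2 R -76.2 near -206.2 far -17.4 yaw L,R,near 0.6 0.5 -0.2
```

```bash
python3 -m handwheel '[{"tx":0,"ty":0,"tz":-25,"roll":0.12},{"tx":0,"ty":0,"tz":-25,"roll":0.12},{"tx":0,"ty":0,"tz":0,"roll":0.12},{"tx":0,"ty":0,"tz":0,"roll":0.12},{"tx":0,"ty":0,"tz":0,"roll":0.12},{"tx":0,"ty":0,"tz":0,"roll":0.12},{"tx":0,"ty":0,"tz":0,"roll":0.12},{"tx":0,"ty":0,"tz":0,"roll":0.12},{"tx":0,"ty":0,"tz":0,"roll":0.12},{"tx":0,"ty":0,"tz":0,"roll":0.12},{"tx":0,"ty":0,"tz":0,"roll":0.12},{"tx":0,"ty":0,"tz":0,"roll":0.11}]' 70 >/dev/null; python3 nav.py 3 422.6 -209 200
```

```text
t 14.92 now [573.  285.2 203.1] psi 2.74 open 69.9 tilt [-0.001 -0.001] F [-0.4 -1.1  0.5]
roll rad -0.005
tx -176.0 ty 485.7 tz 3.6
```

```bash
python3 -m handwheel '[{"tx":-13,"ty":38,"tz":0,"roll":0},{"tx":-13,"ty":38,"tz":0,"roll":0},{"tx":-13,"ty":38,"tz":0,"roll":0},{"tx":-13,"ty":38,"tz":0,"roll":0},{"tx":-13,"ty":38,"tz":0,"roll":0},{"tx":-13,"ty":38,"tz":0,"roll":0},{"tx":-13,"ty":38,"tz":0,"roll":0},{"tx":-13,"ty":38,"tz":0,"roll":0},{"tx":-13,"ty":38,"tz":0,"roll":0},{"tx":-13,"ty":38,"tz":0,"roll":0},{"tx":-13,"ty":38,"tz":0,"roll":0},{"tx":-13,"ty":38,"tz":0,"roll":0}]' >/dev/null
python3 -m handwheel '[{"tx":-20,"ty":30,"tz":20,"roll":0},{"tx":0,"ty":0,"tz":30,"roll":0},{"tx":0,"ty":0,"tz":30,"roll":0},{"tx":0,"ty":0,"tz":0,"roll":0},{"tx":0,"ty":0,"tz":0,"roll":0},{"tx":0,"ty":0,"tz":0,"roll":0}]' >/dev/null
python3 nav.py 3 422.6 -209 4
cat > bead.py <<'E'
# wrist-cloud: python3 bead.py x y  -> rect of raised blob near x,y (mm); sees top face
import sys; from h import *
x,y=map(float,sys.argv[1:3]); im,d,K,k1,E=grab('wrist'); cv2.imwrite('pics/wr.png',im[:,:,::-1]); P=cloud(d,K,k1,E)*1e3
m=(np.hypot(P[...,0]-x,P[...,1]-y)<38)&(P[...,2]>8)&(P[...,2]<60); Q=P[m]; zt=np.percentile(Q[:,2],92); t=Q[Q[:,2]>zt-5]
c,s,a=rect(t[:,:2]/1e3); th=a if s[0]<s[1] else a-90
print(len(Q),'ztop',zt.round(1),'centre',c,'size',s,'hole yaw',round((th+90)%180-90,1))
E
python3 bead.py 422.6 -209
```

```text
t 16.42 now [ 424.  -209.8  125.3] psi 3.09 open 70.3 tilt [ 0.001 -0.001] F [ 0.5 -0.4  1.7]
roll rad 0.002
tx -1.5 ty -1.0 tz 121.3
2086 ztop 41.7 centre [ 422.9 -208.7] size [20.5 39.3] hole yaw 4.2
```

```bash
python3 -m handwheel '[{"tx":-1.5,"ty":-1,"tz":30,"roll":-0.018},{"tx":0,"ty":0,"tz":35,"roll":0},{"tx":0,"ty":0,"tz":35,"roll":0},{"tx":0,"ty":0,"tz":18,"roll":0},{"tx":0,"ty":0,"tz":0,"roll":0},{"tx":0,"ty":0,"tz":0,"roll":0},{"tx":0,"ty":0,"tz":0,"roll":0},{"tx":0,"ty":0,"tz":0,"roll":0}]' >/dev/null; python3 nav.py 4.2 423 -208.7 4
python3 -m handwheel '[{"tx":0,"ty":0,"tz":0,"roll":0},{"tx":0,"ty":0,"tz":0,"roll":0},{"tx":0,"ty":0,"tz":0,"roll":0},{"tx":0,"ty":0,"tz":0,"roll":0},{"tx":0,"ty":0,"tz":0,"roll":0},{"tx":0,"ty":0,"tz":0,"roll":0}]' 30 30; python3 nav.py
```

```text
t 17.13 now [ 423.9 -210.2    9. ] psi 4.08 open 70.2 tilt [ 0.005 -0.003] F [ 0.4 -0.7  0.2]
roll rad -0.002
tx -0.8 ty -1.6 tz 5.0
t: 17.63
tool_pos: [0.4226, -0.2096, 0.0074]
tool_rot: [3.138, 0.111, 0.003]
contact_force: [-1.6, 0.4, 6.0]
opening: 0.0396
grip_force: 31.0
t 17.63 now [ 422.6 -209.6    7.4] psi 4.05 open 39.6 tilt [ 0.002 -0.001] F [-1.6  0.4  6. ]
```

```bash
python3 -m handwheel '[{"tx":0,"ty":0,"tz":-20,"roll":0},{"tx":0,"ty":0,"tz":-35,"roll":0.08},{"tx":0,"ty":0,"tz":-35,"roll":0.08},{"tx":0,"ty":0,"tz":-35,"roll":0},{"tx":0,"ty":0,"tz":0,"roll":0}]' >/dev/null; python3 nav.py -5.2 440 93.6 140 470.7 93.6 97.4
```

```text
t 18.05 now [ 425.5 -211.6  139.1] psi -5.10 open 39.5 tilt [ 0.011 -0.008] F [ 1.2 -1.4 -0.3]
roll rad 0.002
tx -13.2 ty -305.2 tz -3.1
tx 30.1 ty -3.1 tz 42.9
```

```bash
python3 -m handwheel '[{"tx":-2,"ty":-38,"tz":0,"roll":0},{"tx":-2,"ty":-38,"tz":0,"roll":0},{"tx":-2,"ty":-38,"tz":0,"roll":0},{"tx":-2,"ty":-38,"tz":0,"roll":0},{"tx":-2,"ty":-38,"tz":0,"roll":0},{"tx":-2,"ty":-38,"tz":0,"roll":0},{"tx":-1,"ty":-38,"tz":0,"roll":0},{"tx":0,"ty":-38,"tz":0,"roll":0},{"tx":0,"ty":0,"tz":20,"roll":0},{"tx":10,"ty":0,"tz":22,"roll":0},{"tx":0,"ty":0,"tz":0,"roll":0},{"tx":0,"ty":0,"tz":0,"roll":0}]' >/dev/null; python3 -m handwheel '[{"tx":0,"ty":0,"tz":0,"roll":0},{"tx":0,"ty":0,"tz":0,"roll":0},{"tx":0,"ty":0,"tz":0,"roll":0}]' >/dev/null; python3 nav.py -5.2 470.7 93.6 97.4
python3 - <<'E'
from h import *
im,d,K,k1,E=grab('wrist'); P=cloud(d,K,k1,E); rackfit(P); cv2.imwrite('pics/w4.png',im[:,:,::-1])
E
```

```text
t 19.30 now [446.5  93.8  90.3] psi -5.17 open 39.8 tilt [0.002 0.   ] F [ 0.1 -0.2 -0.2]
roll rad 0.001
tx 24.2 ty -2.0 tz -7.0
rod yaw deg -15.54 tip x 0.45 tip y 0.1113 z95 0.1209
foot (array([0., 0.]), array([0., 0.]), 0.0)
```

View pics/w4.png

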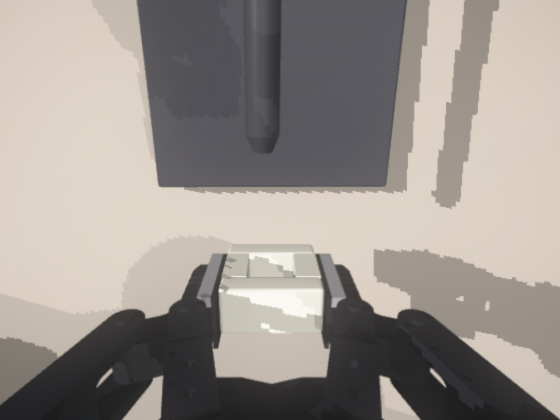

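The held bead is centred near column 271. The rod tip is at (262,150), slightly left of it. I'll measure the rod in tool terms.

```bash
cat > rod.py <<'E'
# rod relative to the tool, from the wrist depth (world-aligned rack axes): tip, lateral offset, top height
from h import *
o=ctrl.get_obs(); im,d,K,k1,E=grab('wrist'); T=T_tool(o); P=(cloud(d,K,k1,E)-T[:3,3])*1e3
psi=np.arctan2(T[1,0],T[0,0]); u=np.array([np.cos(psi),np.sin(psi)]); n=np.array([np.sin(psi),-np.cos(psi)])
a=P[...,:2]@u; b=P[...,:2]@n; z=P[...,2]; zw=z+T[2,3]*1e3
m=(a>22)&(a<200)&(abs(b)<18)&(zw>95)&(zw<130); Q=np.c_[a[m],b[m],zw[m]]
tip=Q[:,0].min(); xs=[];c=[];w=[];zt=[]
for s in np.arange(tip+14,tip+80,5):
    q=Q[(Q[:,0]>=s)&(Q[:,0]<s+5)]
    if len(q)>8: xs.append(s+2.5);c.append((q[:,1].min()+q[:,1].max())/2);w.append(np.ptp(q[:,1]));zt.append(np.percentile(q[:,2],95))
k,c0=np.polyfit(xs,c,1)
print('TCP %s rod tip ahead(tx) %.1f, lateral ty at tip %.1f, at tip+60 %.1f, roll %.3f, width %.1f top z %.1f'%((T[:3,3]*1e3).round(1),tip,k*tip+c0,k*(tip+60)+c0,np.arctan(k),np.median(w),np.median(zt)))
E
python3 rod.py
```

```text
TCP [446.4  93.8  90.2] rod tip ahead(tx) 59.3, lateral ty at tip -2.8, at tip+60 -2.4, roll 0.005, width 11.7 top z 117.7
```

```bash
python3 -m handwheel '[{"tx":10,"ty":-2.5,"tz":-7,"roll":0.004},{"tx":10,"ty":0,"tz":0,"roll":0},{"tx":0,"ty":0,"tz":0,"roll":0},{"tx":0,"ty":0,"tz":0,"roll":0},{"tx":0,"ty":0,"tz":0,"roll":0}]' >/dev/null; python3 nav.py; python3 rod.py; python3 bead.py 467 91 | head -0; python3 - <<'E'
from h import *
print(1)
E
```

```text
t 19.82 now [465.4  94.8  95.9] psi -5.35 open 39.9 tilt [-0.001  0.   ] F [-0.4 -0.7 -0.8]
TCP [465.4  94.8  95.9] rod tip ahead(tx) 40.6, lateral ty at tip -0.4, at tip+60 -0.1, roll 0.006, width 11.7 top z 117.7
1Exception ignored on flushing sys.stdout:
BrokenPipeError: [Errno 32] Broken pipe
```

```bash
python3 -m handwheel '[{"tx":10,"ty":0,"tz":-1.5,"roll":0},{"tx":10,"ty":0,"tz":0,"roll":0},{"tx":10,"ty":0,"tz":0,"roll":0},{"tx":10,"ty":0,"tz":0,"roll":0},{"tx":10,"ty":0,"tz":0,"roll":0},{"tx":10,"ty":0,"tz":0,"roll":0},{"tx":0,"ty":0,"tz":0,"roll":0},{"tx":0,"ty":0,"tz":0,"roll":0},{"tx":0,"ty":0,"tz":0,"roll":0}]' | grep -E 'pos|force'; python3 rod.py; python3 nav.py -5.2 645 77.7 97.4
python3 - <<'E'
from h import *
im,d,K,k1,E=grab('wrist'); im2=grab('scene')[0]
cv2.imwrite('pics/w5.png',np.hstack([im[100:400,130:430],cv2.resize(im2[150:300,270:420],(300,300))])[:,:,::-1])
E
```

```text
tool_pos: [0.5253, 0.0893, 0.0972]
contact_force: [-0.4, -1.0, -0.8]
grip_force: 30.7
TCP [525.3  89.3  97.2] rod tip ahead(tx) 22.0, lateral ty at tip -0.1, at tip+60 0.2, roll 0.005, width 11.7 top z 117.6
t 20.72 now [525.2  89.3  97.2] psi -5.34 open 39.8 tilt [-0.001  0.   ] F [-0.6  0.5 -0.3]
roll rad -0.002
tx 120.4 ty 0.7 tz -0.3
```

View pics/w5.png

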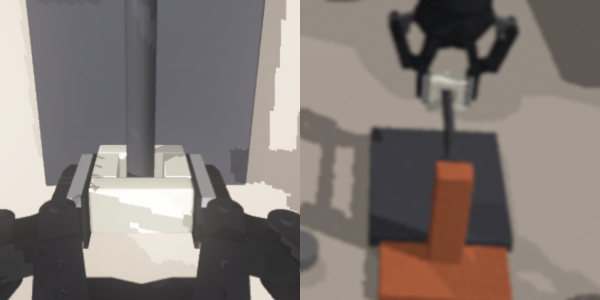

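The rod enters the bead's hole cleanly, so I slide it on.

```bash
python3 -m handwheel '[{"tx":12,"ty":0,"tz":0,"roll":0},{"tx":16,"ty":0,"tz":0,"roll":0},{"tx":16,"ty":0,"tz":0,"roll":0},{"tx":16,"ty":0,"tz":0,"roll":0},{"tx":16,"ty":0,"tz":0,"roll":0},{"tx":16,"ty":0,"tz":0,"roll":0},{"tx":14,"ty":0.5,"tz":0,"roll":0},{"tx":8,"ty":0,"tz":0,"roll":0},{"tx":4,"ty":0,"tz":0,"roll":0},{"tx":0,"ty":0,"tz":0,"roll":0},{"tx":0,"ty":0,"tz":0,"roll":0},{"tx":0,"ty":0,"tz":0,"roll":0}]' | grep -E 'pos|force'; python3 nav.py -5.2 645 77.7 97.4
```

```text
tool_pos: [0.6423, 0.078, 0.0973]
contact_force: [0.3, 0.3, -0.1]
grip_force: 30.7
t 21.82 now [642.3  78.   97.3] psi -5.33 open 39.8 tilt [-0.001  0.   ] F [ 0.3  0.3 -0.1]
roll rad -0.002
tx 2.7 ty 0.0 tz -0.1
```

```bash
python3 -m handwheel '[{"tx":2,"ty":0,"tz":0,"roll":0},{"tx":0,"ty":0,"tz":0,"roll":0},{"tx":0,"ty":0,"tz":0,"roll":0}]' | grep -E 'pos|force'; python3 -m handwheel '[{"tx":0,"ty":0,"tz":0,"roll":0},{"tx":0,"ty":0,"tz":0,"roll":0},{"tx":0,"ty":0,"tz":0,"roll":0},{"tx":0,"ty":0,"tz":-20,"roll":0},{"tx":0,"ty":0,"tz":-30,"roll":0},{"tx":0,"ty":0,"tz":-30,"roll":0},{"tx":0,"ty":0,"tz":-20,"roll":0},{"tx":0,"ty":0,"tz":0,"roll":0}]' 65; python3 nav.py 16 443.3 -317 200
```

```text
tool_pos: [0.6449, 0.0777, 0.0976]
contact_force: [0.3, -0.2, -0.4]
grip_force: 30.7
t: 22.73
tool_pos: [0.6482, 0.0777, 0.2046]
tool_rot: [-3.138, 0.146, -0.017]
contact_force: [0.6, 0.3, 1.5]
opening: 0.0653
grip_force: 0.0
t 22.73 now [648.2  77.7 204.6] psi -5.34 open 65.3 tilt [0.011 0.   ] F [0.6 0.3 1.5]
roll rad -0.372
tx -305.8 ty 322.9 tz 2.3
```

```bash
python3 -m handwheel '[{"tx":-15,"ty":37,"tz":0,"roll":0},{"tx":-15,"ty":37,"tz":0,"roll":0},{"tx":-15,"ty":37.5,"tz":0,"roll":0},{"tx":-15,"ty":37.5,"tz":0,"roll":0},{"tx":-15,"ty":37.5,"tz":0,"roll":0},{"tx":-15,"ty":37.5,"tz":0,"roll":0},{"tx":-15,"ty":37.5,"tz":0,"roll":0},{"tx":-15,"ty":37.5,"tz":0,"roll":0},{"tx":-15,"ty":37.5,"tz":0,"roll":0},{"tx":-15,"ty":37.5,"tz":0,"roll":0},{"tx":-15,"ty":37.5,"tz":0,"roll":0}]' >/dev/null; python3 -m handwheel '[{"tx":0,"ty":0,"tz":25,"roll":-0.12},{"tx":0,"ty":0,"tz":25,"roll":-0.12},{"tx":0,"ty":0,"tz":25,"roll":-0.12},{"tx":0,"ty":0,"tz":0,"roll":-0.012},{"tx":0,"ty":0,"tz":0,"roll":0},{"tx":0,"ty":0,"tz":0,"roll":0},{"tx":0,"ty":0,"tz":0,"roll":0}]' >/dev/null; python3 nav.py 16 443.3 -317 6; python3 bead.py 443.3 -317
python3 - <<'E'
from h import *
# where is white now (top)?
im,d,K,k1,E=grab('top');P=cloud(d,K,k1,E)*1e3
m=(P[...,2]>118)&(P[...,2]<140)&(im.min(2)>110)&(P[...,0]>480)&(P[...,0]<700)&(abs(P[...,1]-80)<60); print(m.sum(), rect(P[m][:,:2]/1e3))
E
python3 tile.py
```

```text
t 24.23 now [ 443.6 -317.5  124.6] psi 15.90 open 65.0 tilt [ 0.002 -0.002] F [-0.3  0.8  0.4]
roll rad -0.002
tx -0.3 ty -0.9 tz 118.6
2104 ztop 41.7 centre [ 443.9 -317. ] size [20.3 39.8] hole yaw 17.8
137 (array([643.9,  77. ]), array([37.7, 18.5]), 84.5)
top 4575 L 72.4 R -78.1 near -210.0 far -21.7 yaw L,R,near 0.2 0.1 0.1
scene 2777 L 71.4 R -76.2 near -206.4 far -17.4 yaw L,R,near 0.7 0.7 -1.0
```

```bash
python3 -m handwheel '[{"tx":0.5,"ty":-0.5,"tz":30,"roll":-0.033},{"tx":0,"ty":0,"tz":35,"roll":0},{"tx":0,"ty":0,"tz":35,"roll":0},{"tx":0,"ty":0,"tz":17,"roll":0},{"tx":0,"ty":0,"tz":0,"roll":0},{"tx":0,"ty":0,"tz":0,"roll":0},{"tx":0,"ty":0,"tz":0,"roll":0}]' >/dev/null; python3 nav.py 17.8 443.9 -317 7
python3 -m handwheel '[{"tx":0,"ty":0,"tz":0,"roll":0},{"tx":0,"ty":0,"tz":0,"roll":0},{"tx":0,"ty":0,"tz":0,"roll":0},{"tx":0,"ty":0,"tz":0,"roll":0},{"tx":0,"ty":0,"tz":0,"roll":0},{"tx":0,"ty":0,"tz":0,"roll":0}]' 30 30; python3 nav.py -5.2
```

```text
t 25.02 now [ 444.1 -317.2    7.5] psi 17.86 open 65.2 tilt [ 0.002 -0.002] F [ 0.1 -0.   0.5]
roll rad 0.001
tx -0.1 ty -0.3 tz 0.5
t: 25.52
tool_pos: [0.4442, -0.3174, 0.0078]
tool_rot: [3.1, 0.487, 0.004]
contact_force: [-0.0, 0.8, 5.8]
opening: 0.0395
grip_force: 30.9
t 25.52 now [ 444.2 -317.4    7.8] psi 17.87 open 39.5 tilt [ 0.003 -0.003] F [-0.   0.8  5.8]
roll rad 0.403
```

```bash
python3 -m handwheel '[{"tx":0,"ty":0,"tz":-20,"roll":0},{"tx":0,"ty":0,"tz":-35,"roll":0.1},{"tx":0,"ty":0,"tz":-35,"roll":0.1},{"tx":0,"ty":0,"tz":-20,"roll":0.1},{"tx":0,"ty":0,"tz":0,"roll":0.1},{"tx":0,"ty":0,"tz":0,"roll":0}]' >/dev/null
python3 -m handwheel '[{"tx":-2,"ty":-37,"tz":0,"roll":0},{"tx":-2,"ty":-37.5,"tz":0,"roll":0},{"tx":-2,"ty":-37.5,"tz":0,"roll":0},{"tx":-2,"ty":-37.5,"tz":0,"roll":0},{"tx":-2,"ty":-37.5,"tz":0,"roll":0},{"tx":-2,"ty":-37.5,"tz":0,"roll":0},{"tx":-2,"ty":-37.5,"tz":0,"roll":0},{"tx":-2,"ty":-37.5,"tz":0,"roll":0},{"tx":-2,"ty":-37.5,"tz":0,"roll":0},{"tx":-1,"ty":-37.5,"tz":0,"roll":0},{"tx":0,"ty":-37.5,"tz":0,"roll":0}]' >/dev/null
python3 -m handwheel '[{"tx":0,"ty":0,"tz":20,"roll":0},{"tx":0,"ty":0,"tz":0,"roll":0},{"tx":0,"ty":0,"tz":0,"roll":0},{"tx":0,"ty":0,"tz":0,"roll":0},{"tx":0,"ty":0,"tz":0,"roll":0}]' >/dev/null; python3 nav.py -5.2 465 94 97.8; python3 rod.py
```

```text
t 27.35 now [460.4  94.9  95.9] psi -5.12 open 39.5 tilt [ 0. -0.] F [-0.3  0.1  0.7]
roll rad 0.001
tx 4.6 ty 0.5 tz -1.9
TCP [460.4  94.9  95.9] rod tip ahead(tx) 45.6, lateral ty at tip -0.5, at tip+60 0.1, roll 0.009, width 11.8 top z 117.7
```

```bash
python3 -m handwheel '[{"tx":10,"ty":-0.3,"tz":-2,"roll":0.003},{"tx":10,"ty":0,"tz":0,"roll":0},{"tx":10,"ty":0,"tz":0,"roll":0},{"tx":10,"ty":0,"tz":0,"roll":0},{"tx":10,"ty":0,"tz":0,"roll":0},{"tx":10,"ty":0,"tz":0,"roll":0},{"tx":0,"ty":0,"tz":0,"roll":0},{"tx":0,"ty":0,"tz":0,"roll":0},{"tx":0,"ty":0,"tz":0,"roll":0}]' | grep -E 'pos|force'; python3 nav.py -5.2 625.1 79.5 97.8
```

```text
tool_pos: [0.5196, 0.0908, 0.0972]
contact_force: [-0.3, -0.3, -0.3]
grip_force: 30.7
t 28.15 now [519.6  90.8  97.2] psi -5.22 open 39.8 tilt [-0.001  0.   ] F [-0.3 -0.3 -0.3]
roll rad -0.000
tx 106.1 ty 1.7 tz -0.7
```

```bash
python3 -m handwheel '[{"tx":12,"ty":0.5,"tz":0,"roll":0},{"tx":16,"ty":0.5,"tz":-0.5,"roll":0},{"tx":16,"ty":0,"tz":0,"roll":0},{"tx":16,"ty":0,"tz":0,"roll":0},{"tx":16,"ty":0,"tz":0,"roll":0},{"tx":14,"ty":0,"tz":0,"roll":0},{"tx":10,"ty":0,"tz":0,"roll":0},{"tx":4,"ty":0,"tz":0,"roll":0},{"tx":2,"ty":0,"tz":0,"roll":0},{"tx":0,"ty":0,"tz":0,"roll":0},{"tx":0,"ty":0,"tz":0,"roll":0}]' | grep -E 'pos|force'; python3 nav.py -5.2 625.1 79.5 97.8
```

```text
tool_pos: [0.6242, 0.0801, 0.0976]
contact_force: [-3.7, -1.1, 1.6]
grip_force: 32.1
t 29.07 now [624.2  80.1  97.6] psi -5.22 open 39.5 tilt [-0.002 -0.   ] F [-3.7 -1.1  1.6]
roll rad -0.000
tx 0.9 ty 0.5 tz -0.2
```

```bash
python3 -m handwheel '[{"tx":0,"ty":0,"tz":0,"roll":0},{"tx":0,"ty":0,"tz":0,"roll":0},{"tx":0,"ty":0,"tz":0,"roll":0},{"tx":0,"ty":0,"tz":-20,"roll":0},{"tx":0,"ty":0,"tz":-30,"roll":0},{"tx":0,"ty":0,"tz":-30,"roll":0},{"tx":0,"ty":0,"tz":-20,"roll":0},{"tx":0,"ty":0,"tz":0,"roll":0}]' 65 >/dev/null
python3 -m handwheel '[{"tx":-2.5,"ty":38,"tz":0,"roll":0},{"tx":-2.5,"ty":38,"tz":0,"roll":0},{"tx":-2.5,"ty":38,"tz":0,"roll":0},{"tx":-2.5,"ty":38,"tz":0,"roll":0},{"tx":-2.5,"ty":38,"tz":0,"roll":0},{"tx":-2.5,"ty":38,"tz":0,"roll":0},{"tx":-2.5,"ty":38,"tz":0,"roll":0},{"tx":-2.5,"ty":38,"tz":0,"roll":0},{"tx":-2.5,"ty":38,"tz":0,"roll":0},{"tx":-2.5,"ty":38,"tz":0,"roll":0},{"tx":-2.5,"ty":38,"tz":0,"roll":0},{"tx":-2,"ty":37,"tz":0,"roll":0}]' >/dev/null
python3 -m handwheel '[{"tx":0,"ty":0,"tz":25,"roll":0.12},{"tx":0,"ty":0,"tz":25,"roll":0.12},{"tx":0,"ty":0,"tz":25,"roll":0.02},{"tx":0,"ty":0,"tz":0,"roll":0},{"tx":0,"ty":0,"tz":0,"roll":0},{"tx":0,"ty":0,"tz":0,"roll":0},{"tx":0,"ty":0,"tz":0,"roll":0}]' >/dev/null; python3 nav.py -20 554.5 -370.5 7; python3 bead.py 554.5 -370.5
```

```text
t 31.32 now [ 555.8 -370.9  125.5] psi -20.07 open 64.8 tilt [ 0.003 -0.003] F [ 0.4 -0.7  0.4]
roll rad -0.001
tx -1.8 ty -0.1 tz 118.5
2104 ztop 41.7 centre [ 555.8 -371.1] size [39.8 20.4] hole yaw -20.0
```

```bash
python3 -m handwheel '[{"tx":0,"ty":0,"tz":30,"roll":0},{"tx":0,"ty":0,"tz":35,"roll":0},{"tx":0,"ty":0,"tz":35,"roll":0},{"tx":0,"ty":0,"tz":18,"roll":0},{"tx":0,"ty":0,"tz":0,"roll":0},{"tx":0,"ty":0,"tz":0,"roll":0},{"tx":0,"ty":0,"tz":0,"roll":0}]' >/dev/null; python3 nav.py -20 555.8 -371.1 7
python3 -m handwheel '[{"tx":0,"ty":0,"tz":0,"roll":0},{"tx":0,"ty":0,"tz":0,"roll":0},{"tx":0,"ty":0,"tz":0,"roll":0},{"tx":0,"ty":0,"tz":0,"roll":0},{"tx":0,"ty":0,"tz":0,"roll":0},{"tx":0,"ty":0,"tz":0,"roll":0}]' 30 30; python3 nav.py -5.2
python3 -m handwheel '[{"tx":0,"ty":0,"tz":-20,"roll":0},{"tx":0,"ty":0,"tz":-35,"roll":-0.1},{"tx":0,"ty":0,"tz":-35,"roll":-0.1},{"tx":0,"ty":0,"tz":-20,"roll":-0.06},{"tx":0,"ty":0,"tz":0,"roll":0},{"tx":0,"ty":0,"tz":0,"roll":0}]' >/dev/null;  python3 nav.py -5.2 462 94.7 120
```

```text
t 31.95 now [ 556.4 -371.6    8. ] psi -20.11 open 65.1 tilt [ 0.004 -0.003] F [0.8 0.6 0.8]
roll rad -0.002
tx -0.7 ty -0.3 tz 1.0
t: 32.45
tool_pos: [0.5562, -0.3716, 0.008]
tool_rot: [3.091, -0.548, 0.006]
contact_force: [-0.6, 0.7, 6.4]
opening: 0.0396
grip_force: 31.4
t 32.45 now [ 556.2 -371.6    8. ] psi -20.12 open 39.6 tilt [ 0.004 -0.003] F [-0.6  0.7  6.4]
roll rad -0.260
t 32.95 now [ 555.6 -371.1  117.5] psi -5.27 open 39.5 tilt [ 0.003 -0.003] F [ 0.4 -0.1 -1.1]
roll rad -0.001
tx -135.4 ty -455.4 tz -4.1
```

```bash
python3 -m handwheel '[{"tx":-15,"ty":-37,"tz":0,"roll":0},{"tx":-13,"ty":-38,"tz":0,"roll":0},{"tx":-13,"ty":-38,"tz":0,"roll":0},{"tx":-13,"ty":-38,"tz":0,"roll":0},{"tx":-13,"ty":-38,"tz":0,"roll":0},{"tx":-13,"ty":-38,"tz":0,"roll":0},{"tx":-13,"ty":-38,"tz":0,"roll":0},{"tx":-11,"ty":-38,"tz":0,"roll":0},{"tx":-11,"ty":-38,"tz":0,"roll":0},{"tx":-10,"ty":-38,"tz":0,"roll":0},{"tx":-8,"ty":-38,"tz":0,"roll":0},{"tx":0,"ty":-38,"tz":0,"roll":0}]' >/dev/null
python3 -m handwheel '[{"tx":0,"ty":0,"tz":20,"roll":0},{"tx":0,"ty":0,"tz":0,"roll":0},{"tx":0,"ty":0,"tz":0,"roll":0},{"tx":0,"ty":0,"tz":0,"roll":0},{"tx":0,"ty":0,"tz":0,"roll":0}]' >/dev/null; python3 nav.py -5.2 465 94 98; python3 rod.py
```

```text
t 34.37 now [463.7  93.9  95.1] psi -5.35 open 39.7 tilt [-0. -0.] F [ 0.5  0.3 -1. ]
roll rad -0.003
tx 1.3 ty -0.2 tz -2.9
TCP [463.7  93.9  95.1] rod tip ahead(tx) 42.1, lateral ty at tip -1.4, at tip+60 -1.1, roll 0.005, width 11.6 top z 117.7
```

```bash
python3 -m handwheel '[{"tx":10,"ty":-1,"tz":-3,"roll":0},{"tx":10,"ty":0,"tz":0,"roll":0},{"tx":10,"ty":0,"tz":0,"roll":0},{"tx":10,"ty":0,"tz":0,"roll":0},{"tx":10,"ty":0,"tz":0,"roll":0},{"tx":10,"ty":0,"tz":0,"roll":0},{"tx":0,"ty":0,"tz":0,"roll":0},{"tx":0,"ty":0,"tz":0,"roll":0},{"tx":0,"ty":0,"tz":0,"roll":0}]' | grep -E 'pos|force'; python3 nav.py -5.2 605.2 81.3 98
```

```text
tool_pos: [0.5231, 0.0905, 0.0976]
contact_force: [0.5, -0.6, -0.1]
grip_force: 30.8
t 35.17 now [523.1  90.5  97.6] psi -5.23 open 39.5 tilt [-0.001 -0.   ] F [ 0.5 -0.6 -0.1]
roll rad -0.000
tx 82.6 ty 1.7 tz -0.4
```

```bash
python3 -m handwheel '[{"tx":12,"ty":0.5,"tz":0,"roll":0},{"tx":16,"ty":0.5,"tz":0,"roll":0},{"tx":16,"ty":0,"tz":0,"roll":0},{"tx":16,"ty":0,"tz":0,"roll":0},{"tx":12,"ty":0,"tz":0,"roll":0},{"tx":6,"ty":0,"tz":0,"roll":0},{"tx":3,"ty":0,"tz":0,"roll":0},{"tx":1.5,"ty":0,"tz":0,"roll":0},{"tx":0,"ty":0,"tz":0,"roll":0},{"tx":0,"ty":0,"tz":0,"roll":0}]' | grep -E 'pos|force'; python3 nav.py -5.2 605.2 81.3 98
```

```text
tool_pos: [0.6045, 0.0821, 0.0977]
contact_force: [-3.1, 1.2, -0.2]
grip_force: 32.1
t 36.00 now [604.5  82.1  97.7] psi -5.21 open 39.4 tilt [-0.002  0.   ] F [-3.1  1.2 -0.2]
roll rad -0.000
tx 0.8 ty 0.8 tz -0.3
```

```bash
python3 -m handwheel '[{"tx":0,"ty":0,"tz":0,"roll":0},{"tx":0,"ty":0,"tz":0,"roll":0},{"tx":0,"ty":0,"tz":0,"roll":0},{"tx":0,"ty":0,"tz":-20,"roll":0},{"tx":0,"ty":0,"tz":-30,"roll":0},{"tx":0,"ty":0,"tz":-30,"roll":0},{"tx":0,"ty":0,"tz":-20,"roll":0},{"tx":0,"ty":0,"tz":0,"roll":0}]' 65 >/dev/null
python3 -m handwheel '[{"tx":-5,"ty":35,"tz":0,"roll":0},{"tx":-6,"ty":35,"tz":0,"roll":0},{"tx":-6,"ty":36,"tz":0,"roll":0},{"tx":-6,"ty":36,"tz":0,"roll":0},{"tx":-6,"ty":35,"tz":0,"roll":0},{"tx":-5,"ty":35,"tz":0,"roll":0},{"tx":0,"ty":0,"tz":35,"roll":0},{"tx":0,"ty":0,"tz":40,"roll":0},{"tx":0,"ty":0,"tz":0,"roll":0},{"tx":0,"ty":0,"tz":0,"roll":0},{"tx":0,"ty":0,"tz":0,"roll":0},{"tx":0,"ty":0,"tz":0,"roll":0}]' >/dev/null
python3 nav.py -5 552 -126 7; python3 bead.py 552 -126; python3 tile.py
```

```text
t 37.67 now [ 554.1 -126.2  125.8] psi -5.18 open 65.0 tilt [ 0.004 -0.002] F [-0.3  0.2  0. ]
roll rad -0.003
tx -2.6 ty -0.2 tz 118.8
2088 ztop 41.6 centre [ 552.2 -125.4] size [40.  20.4] hole yaw -4.7
top 4303 L 72.1 R -78.2 near -210.3 far -21.4 yaw L,R,near 0.1 0.1 0.3
scene 2664 L 71.2 R -76.2 near -205.7 far -17.3 yaw L,R,near 0.7 0.7 -24.4
```

```bash
python3 -m handwheel '[{"tx":-2,"ty":-0.7,"tz":30,"roll":0},{"tx":0,"ty":0,"tz":35,"roll":0},{"tx":0,"ty":0,"tz":35,"roll":0},{"tx":0,"ty":0,"tz":18,"roll":0},{"tx":0,"ty":0,"tz":0,"roll":0},{"tx":0,"ty":0,"tz":0,"roll":0},{"tx":0,"ty":0,"tz":0,"roll":0}]' >/dev/null; python3 nav.py -5 552.2 -125.4 7
python3 -m handwheel '[{"tx":0,"ty":0,"tz":0,"roll":0},{"tx":0,"ty":0,"tz":0,"roll":0},{"tx":0,"ty":0,"tz":0,"roll":0},{"tx":0,"ty":0,"tz":0,"roll":0},{"tx":0,"ty":0,"tz":0,"roll":0},{"tx":0,"ty":0,"tz":0,"roll":0}]' 30 30
python3 -m handwheel '[{"tx":0,"ty":0,"tz":-20,"roll":0},{"tx":0,"ty":0,"tz":-35,"roll":0},{"tx":0,"ty":0,"tz":-35,"roll":0},{"tx":0,"ty":0,"tz":-20,"roll":0},{"tx":-30,"ty":-20,"tz":0,"roll":0},{"tx":-30,"ty":-25,"tz":0,"roll":0},{"tx":-20,"ty":-35,"tz":0,"roll":0},{"tx":-15,"ty":-35,"tz":0,"roll":0},{"tx":-12,"ty":-35,"tz":0,"roll":0},{"tx":-3,"ty":-35,"tz":0,"roll":0},{"tx":0,"ty":-26,"tz":0,"roll":0},{"tx":0,"ty":0,"tz":20,"roll":0}]' >/dev/null
python3 -m handwheel '[{"tx":0,"ty":0,"tz":0,"roll":0},{"tx":0,"ty":0,"tz":0,"roll":0},{"tx":0,"ty":0,"tz":0,"roll":0},{"tx":0,"ty":0,"tz":0,"roll":0},{"tx":0,"ty":0,"tz":0,"roll":0}]' >/dev/null; python3 nav.py -5.2 465 94 98; python3 rod.py
```

```text
t 38.40 now [ 552.3 -125.7    7.4] psi -5.21 open 65.0 tilt [ 0.004 -0.001] F [0.2 0.  1.1]
roll rad -0.004
tx -0.1 ty -0.3 tz 0.4
t: 38.9
tool_pos: [0.5523, -0.1258, 0.0075]
tool_rot: [3.137, -0.143, 0.006]
contact_force: [-0.6, 0.9, 6.4]
opening: 0.0395
grip_force: 31.2
t 40.32 now [460.7  94.3  95.9] psi -5.31 open 39.7 tilt [0.001 0.   ] F [ 0.4  1.  -0. ]
roll rad -0.002
tx 4.3 ty -0.1 tz -2.1
TCP [460.7  94.3  95.9] rod tip ahead(tx) 45.2, lateral ty at tip -1.2, at tip+60 -0.9, roll 0.005, width 11.7 top z 117.6
```

```bash
python3 -m handwheel '[{"tx":10,"ty":-0.5,"tz":-1.8,"roll":0},{"tx":10,"ty":0,"tz":0,"roll":0},{"tx":10,"ty":0,"tz":0,"roll":0},{"tx":10,"ty":0,"tz":0,"roll":0},{"tx":10,"ty":0,"tz":0,"roll":0},{"tx":10,"ty":0,"tz":0,"roll":0},{"tx":0,"ty":0,"tz":0,"roll":0},{"tx":0,"ty":0,"tz":0,"roll":0},{"tx":0,"ty":0,"tz":0,"roll":0}]' | grep -E 'pos|force'; python3 nav.py -5.2 585.3 83.2 97.5
```

```text
tool_pos: [0.5196, 0.0901, 0.0965]
contact_force: [-0.1, 0.6, -1.0]
grip_force: 30.6
t 41.12 now [519.6  90.1  96.5] psi -5.22 open 39.5 tilt [-0.001  0.   ] F [-0.1  0.6 -1. ]
roll rad -0.000
tx 66.1 ty 0.9 tz -1.1
```

```bash
python3 -m handwheel '[{"tx":12,"ty":0.5,"tz":-1,"roll":0},{"tx":16,"ty":0,"tz":0,"roll":0},{"tx":16,"ty":0,"tz":0,"roll":0},{"tx":12,"ty":0,"tz":0,"roll":0},{"tx":6,"ty":0,"tz":0,"roll":0},{"tx":3,"ty":0,"tz":0,"roll":0},{"tx":1,"ty":0,"tz":0,"roll":0},{"tx":0,"ty":0,"tz":0,"roll":0},{"tx":0,"ty":0,"tz":0,"roll":0}]' | grep -E 'pos|force'; python3 nav.py -5.2 585.3 83.2 97.5
python3 -m handwheel '[{"tx":0,"ty":0,"tz":0,"roll":0},{"tx":0,"ty":0,"tz":0,"roll":0},{"tx":0,"ty":0,"tz":0,"roll":0},{"tx":0,"ty":0,"tz":-20,"roll":0},{"tx":0,"ty":0,"tz":-30,"roll":0},{"tx":0,"ty":0,"tz":-30,"roll":0},{"tx":0,"ty":0,"tz":-20,"roll":0},{"tx":0,"ty":0,"tz":0,"roll":0}]' 65 >/dev/null
python3 -m handwheel '[{"tx":10,"ty":34,"tz":0,"roll":0.0},{"tx":10,"ty":34,"tz":0,"roll":0},{"tx":10,"ty":35,"tz":0,"roll":0},{"tx":10,"ty":35,"tz":0,"roll":0},{"tx":10,"ty":35,"tz":0,"roll":0},{"tx":10,"ty":35,"tz":0,"roll":0},{"tx":10,"ty":35,"tz":0,"roll":0},{"tx":11,"ty":34,"tz":0,"roll":0},{"tx":0,"ty":0,"tz":35,"roll":-0.06},{"tx":0,"ty":0,"tz":40,"roll":0},{"tx":0,"ty":0,"tz":0,"roll":0},{"tx":0,"ty":0,"tz":0,"roll":0}]' >/dev/null
python3 -m handwheel '[{"tx":0,"ty":0,"tz":0,"roll":0},{"tx":0,"ty":0,"tz":0,"roll":0}]' >/dev/null
python3 nav.py -2 641 -200 7; python3 bead.py 641 -200; python3 tile.py top
```

```text
tool_pos: [0.5845, 0.0836, 0.0975]
contact_force: [-2.6, 0.3, 0.7]
grip_force: 32.0
t 41.87 now [584.5  83.6  97.5] psi -5.22 open 39.8 tilt [-0.002 -0.   ] F [-2.6  0.3  0.7]
roll rad -0.000
tx 0.9 ty 0.4 tz -0.0
t 43.70 now [ 642.7 -199.9  126. ] psi -1.75 open 64.7 tilt [ 0.004 -0.002] F [0.8 0.3 0.8]
roll rad 0.004
tx -2.2 ty -0.1 tz 119.0
2067 ztop 41.6 centre [ 642.2 -199.6] size [39.7 20.1] hole yaw -2.9
top 4624 L 82.7 R -67.8 near -253.5 far -65.2 yaw L,R,near 0.1 0.1 -0.0
```

The tile has been knocked: it is about 43 mm back from the foot and 10 mm to the left. I'll mend it now, while the tip is clear, pushing from the near end with the camera turned away.

```bash
python3 -m handwheel '[{"tx":0,"ty":0,"tz":-35,"roll":0},{"tx":-26,"ty":-30,"tz":0,"roll":0},{"tx":-26,"ty":-30,"tz":0,"roll":0},{"tx":-26,"ty":-30,"tz":0,"roll":0},{"tx":-26,"ty":-30,"tz":0,"roll":0},{"tx":-26,"ty":-30,"tz":0,"roll":0},{"tx":-26,"ty":-30,"tz":0,"roll":0},{"tx":-26,"ty":-30,"tz":0,"roll":0},{"tx":-26,"ty":-30,"tz":0,"roll":0},{"tx":-26,"ty":-30,"tz":0,"roll":0},{"tx":-26,"ty":-30,"tz":0,"roll":0}]' 50 >/dev/null
python3 -m handwheel '[{"tx":0,"ty":0,"tz":0,"roll":-0.12},{"tx":0,"ty":0,"tz":0,"roll":-0.12},{"tx":0,"ty":0,"tz":0,"roll":-0.12},{"tx":0,"ty":0,"tz":0,"roll":-0.12},{"tx":0,"ty":0,"tz":0,"roll":-0.12},{"tx":0,"ty":0,"tz":0,"roll":-0.12},{"tx":0,"ty":0,"tz":0,"roll":-0.12},{"tx":0,"ty":0,"tz":0,"roll":-0.12},{"tx":0,"ty":0,"tz":0,"roll":-0.12},{"tx":0,"ty":0,"tz":0,"roll":-0.12},{"tx":0,"ty":0,"tz":0,"roll":-0.12},{"tx":0,"ty":0,"tz":0,"roll":-0.12}]' >/dev/null
python3 -m handwheel '[{"tx":0,"ty":0,"tz":0,"roll":-0.12},{"tx":0,"ty":0,"tz":0,"roll":-0.12},{"tx":0,"ty":0,"tz":0,"roll":-0.12},{"tx":0,"ty":0,"tz":0,"roll":-0.12},{"tx":0,"ty":0,"tz":0,"roll":-0.12},{"tx":0,"ty":0,"tz":0,"roll":-0.12},{"tx":0,"ty":0,"tz":0,"roll":-0.12},{"tx":0,"ty":0,"tz":0,"roll":-0.12},{"tx":0,"ty":0,"tz":0,"roll":-0.12},{"tx":0,"ty":0,"tz":0,"roll":-0.12},{"tx":0,"ty":0,"tz":0,"roll":-0.12},{"tx":0,"ty":0,"tz":0,"roll":-0.12}]' >/dev/null
python3 -m handwheel '[{"tx":0,"ty":0,"tz":0,"roll":-0.12},{"tx":0,"ty":0,"tz":0,"roll":-0.08},{"tx":0,"ty":0,"tz":0,"roll":0},{"tx":0,"ty":0,"tz":0,"roll":0},{"tx":0,"ty":0,"tz":0,"roll":0}]' >/dev/null;python3 nav.py 174.8 391.8 108.3 4; python3 tile.py
```

```text
t 47.13 now [390.9 108.4 158.7] psi 174.60 open 50.0 tilt [0.002 0.   ] F [-0.4 -0.   1.4]
roll rad -0.004
tx -0.7 ty -0.0 tz 154.7
top 4167 L 82.6 R -67.8 near -248.2 far -65.8 yaw L,R,near 0.0 0.1 -22.6
scene 2371 L 81.6 R -65.3 near -250.3 far -60.7 yaw L,R,near 0.1 1.0 -17.6
```

```bash
python3 -m handwheel '[{"tx":0,"ty":0,"tz":35,"roll":-0.004},{"tx":0,"ty":0,"tz":35,"roll":0},{"tx":0,"ty":0,"tz":35,"roll":0},{"tx":0,"ty":0,"tz":30,"roll":0},{"tx":0,"ty":0,"tz":18,"roll":0},{"tx":0,"ty":0,"tz":0,"roll":0},{"tx":0,"ty":0,"tz":0,"roll":0},{"tx":0,"ty":0,"tz":0,"roll":0}]'|grep -E "pos|force"
python3 -m handwheel '[{"tx":-10,"ty":0,"tz":0,"roll":0},{"tx":-10,"ty":0,"tz":0,"roll":0},{"tx":-10,"ty":0,"tz":0,"roll":0},{"tx":-6,"ty":0,"tz":0,"roll":0},{"tx":0,"ty":0,"tz":0,"roll":0},{"tx":0,"ty":0,"tz":0,"roll":0},{"tx":0,"ty":0,"tz":0,"roll":0}]'|grep -E "pos|force"; python3 nav.py 174.8 452.3 96 4; python3 tile.py top
```

```text
tool_pos: [0.3918, 0.1084, 0.0063]
contact_force: [0.5, -0.1, 1.0]
grip_force: 0.0
tool_pos: [0.4274, 0.1051, 0.0059]
contact_force: [0.9, 0.1, 1.0]
grip_force: 0.0
t 48.48 now [427.4 105.1   5.9] psi 174.91 open 49.9 tilt [0.003 0.   ] F [0.9 0.1 1. ]
roll rad 0.002
tx -25.6 ty -6.8 tz 2.0
top 3432 L 82.7 R -68.3 near -190.6 far -48.1 yaw L,R,near 0.0 -0.0 -23.8
```

```bash
python3 -m handwheel '[{"tx":-8,"ty":0,"tz":1,"roll":0},{"tx":-8,"ty":0,"tz":0,"roll":0},{"tx":-7,"ty":0,"tz":0,"roll":0},{"tx":-1,"ty":0,"tz":0,"roll":0},{"tx":0,"ty":0,"tz":0,"roll":0},{"tx":0,"ty":0,"tz":0,"roll":0}]'|grep -E "pos|force"; python3 tile.py top
python3 -m handwheel '[{"tx":15,"ty":0,"tz":0,"roll":0},{"tx":25,"ty":0,"tz":0,"roll":0},{"tx":20,"ty":0,"tz":0,"roll":0},{"tx":0,"ty":0,"tz":-30,"roll":0},{"tx":0,"ty":0,"tz":-30,"roll":0},{"tx":0,"ty":-40,"tz":-30,"roll":0},{"tx":0,"ty":-40,"tz":-30,"roll":0},{"tx":0,"ty":-40,"tz":-30,"roll":0},{"tx":0,"ty":-40,"tz":0,"roll":0},{"tx":0,"ty":-40,"tz":0,"roll":0},{"tx":0,"ty":0,"tz":0,"roll":0}]'|grep -E "pos|force"; python3 nav.py 84.8; python3 tile.py
```

```text
tool_pos: [0.4499, 0.1029, 0.0036]
contact_force: [-1.9, 0.9, -0.4]
grip_force: 0.9
top 3044 L 82.4 R -68.3 near -156.1 far -28.0 yaw L,R,near 29.0 -0.0 -26.5
tool_pos: [0.3748, -0.0774, 0.1406]
contact_force: [0.1, 1.8, 0.8]
grip_force: 0.0
t 50.00 now [374.8 -77.4 140.6] psi 174.36 open 50.1 tilt [ 0.004 -0.005] F [0.1 1.8 0.8]
roll rad 1.563
top 4275 L 82.7 R -68.4 near -216.2 far -28.7 yaw L,R,near 0.1 0.0 0.4
scene 2631 L 81.5 R -65.6 near -212.8 far -22.8 yaw L,R,near 0.8 -0.4 -25.2
```

```bash
python3 -m handwheel '[{"tx":0,"ty":0,"tz":-30,"roll":0.12},{"tx":0,"ty":0,"tz":-30,"roll":0.12},{"tx":0,"ty":0,"tz":0,"roll":0.12},{"tx":0,"ty":0,"tz":0,"roll":0.12},{"tx":0,"ty":0,"tz":0,"roll":0.12},{"tx":0,"ty":0,"tz":0,"roll":0.12},{"tx":0,"ty":0,"tz":0,"roll":0.12},{"tx":0,"ty":0,"tz":0,"roll":0.12},{"tx":0,"ty":0,"tz":0,"roll":0.12},{"tx":0,"ty":0,"tz":0,"roll":0.12},{"tx":0,"ty":0,"tz":0,"roll":0.12},{"tx":0,"ty":0,"tz":0,"roll":0.12}]' >/dev/null
python3 -m handwheel '[{"tx":0,"ty":0,"tz":0,"roll":0.12},{"tx":36,"ty":6,"tz":0,"roll":0},{"tx":36,"ty":6,"tz":0,"roll":0},{"tx":36,"ty":6,"tz":0,"roll":0},{"tx":36,"ty":6,"tz":0,"roll":0},{"tx":36,"ty":6,"tz":0,"roll":0},{"tx":36,"ty":6,"tz":0,"roll":0},{"tx":36,"ty":6,"tz":0,"roll":0},{"tx":36,"ty":6,"tz":0,"roll":0},{"tx":30,"ty":25,"tz":0,"roll":0}]' >/dev/null
python3 -m handwheel '[{"tx":0,"ty":0,"tz":0,"roll":0},{"tx":0,"ty":0,"tz":0,"roll":0}]' >/dev/null; python3 nav.py 84.8 568 230 200 568 230 4 563.4 174 4
```

```text
t 52.10 now [471.1 243.3 197. ] psi 85.84 open 49.6 tilt [-0.003 -0.001] F [-0.8 -0.2  0.7]
roll rad 0.018
tx -4.5 ty 97.7 tz -3.2
tx 0.2 ty 0.6 tz 196.0
tx -56.2 ty 0.5 tz 0.1
```

```bash
python3 -m handwheel '[{"tx":0,"ty":33,"tz":0,"roll":0.018},{"tx":0,"ty":33,"tz":0,"roll":0},{"tx":0,"ty":32,"tz":30,"roll":0},{"tx":0,"ty":0,"tz":38,"roll":0},{"tx":0,"ty":0,"tz":38,"roll":0},{"tx":0,"ty":0,"tz":38,"roll":0},{"tx":0,"ty":0,"tz":30,"roll":0},{"tx":0,"ty":0,"tz":17,"roll":0},{"tx":0,"ty":0,"tz":0,"roll":0},{"tx":0,"ty":0,"tz":0,"roll":0},{"tx":0,"ty":0,"tz":0,"roll":0}]'|grep -E "pos|force"; python3 nav.py 84.8 563.4 174 4
```

```text
tool_pos: [0.5691, 0.2323, 0.0116]
contact_force: [0.9, 0.2, 0.9]
grip_force: 0.0
t 53.02 now [569.1 232.3  11.6] psi 84.53 open 50.1 tilt [0.003 0.001] F [0.9 0.2 0.9]
roll rad -0.005
tx -58.6 ty -0.4 tz 7.5
```

```bash
python3 -m handwheel '[{"tx":0,"ty":0,"tz":7.5,"roll":-0.005},{"tx":-12,"ty":0,"tz":0,"roll":0},{"tx":-12,"ty":0,"tz":0,"roll":0},{"tx":-10,"ty":0,"tz":0,"roll":0},{"tx":-8,"ty":0,"tz":0,"roll":0},{"tx":-8,"ty":0,"tz":0,"roll":0},{"tx":-8,"ty":0,"tz":0,"roll":0},{"tx":0,"ty":0,"tz":0,"roll":0},{"tx":0,"ty":0,"tz":0,"roll":0},{"tx":0,"ty":0,"tz":0,"roll":0}]'|grep -E "pos|force"; python3 nav.py 84.8 563.4 174 4
python3 -m handwheel '[{"tx":20,"ty":0,"tz":0,"roll":0},{"tx":38,"ty":0,"tz":-10,"roll":0},{"tx":10,"ty":0,"tz":-35,"roll":0},{"tx":0,"ty":0,"tz":-38,"roll":0},{"tx":0,"ty":0,"tz":-38,"roll":0},{"tx":0,"ty":0,"tz":-38,"roll":0},{"tx":0,"ty":0,"tz":-38,"roll":0},{"tx":0,"ty":0,"tz":0,"roll":0}]'|grep -E "pos"; python3 tile.py;python3 nav.py -3 642 -199.6 200
```

```text
tool_pos: [0.5628, 0.1737, 0.0018]
contact_force: [0.1, -0.0, -0.8]
grip_force: 0.0
t 53.85 now [562.8 173.7   1.8] psi 84.78 open 50.1 tilt [-0. -0.] F [ 0.1 -0.  -0.8]
roll rad -0.000
tx 0.3 ty 0.6 tz -2.2
tool_pos: [0.5735, 0.2434, 0.2097]
top 4266 L 75.2 R -75.8 near -216.2 far -28.0 yaw L,R,near -0.2 -0.2 0.3
scene 2631 L 74.1 R -73.3 near -213.9 far -23.3 yaw L,R,near 0.4 -0.2 -24.6
t 54.62 now [570.3 242.4 201.9] psi 84.82 open 50.1 tilt [0.005 0.001] F [-0.   0.3 -1.2]
roll rad 1.533
tx 94.7 ty 437.6 tz 1.7
```

```bash
python3 -m handwheel '[{"tx":0,"ty":0,"tz":0,"roll":0.12},{"tx":0,"ty":0,"tz":0,"roll":0.12},{"tx":0,"ty":0,"tz":0,"roll":0.12},{"tx":0,"ty":0,"tz":0,"roll":0.12},{"tx":0,"ty":0,"tz":0,"roll":0.12},{"tx":0,"ty":0,"tz":0,"roll":0.12},{"tx":0,"ty":0,"tz":0,"roll":0.12},{"tx":0,"ty":0,"tz":0,"roll":0.12},{"tx":0,"ty":0,"tz":0,"roll":0.12},{"tx":0,"ty":0,"tz":0,"roll":0.12},{"tx":0,"ty":0,"tz":0,"roll":0.12},{"tx":0,"ty":0,"tz":0,"roll":0.12}]' 65 >/dev/null
python3 -m handwheel '[{"tx":0,"ty":0,"tz":0,"roll":0.093},{"tx":8,"ty":36,"tz":0,"roll":0},{"tx":8,"ty":36,"tz":0,"roll":0},{"tx":8,"ty":36.5,"tz":0,"roll":0},{"tx":8,"ty":36.5,"tz":0,"roll":0},{"tx":8,"ty":36.5,"tz":0,"roll":0},{"tx":8,"ty":36.5,"tz":0,"roll":0},{"tx":8,"ty":36.5,"tz":0,"roll":0},{"tx":8,"ty":36.5,"tz":0,"roll":0},{"tx":8,"ty":36.5,"tz":0,"roll":0},{"tx":8,"ty":37,"tz":0,"roll":0},{"tx":8,"ty":37,"tz":0,"roll":0}]' >/dev/null
python3 -m handwheel '[{"tx":8,"ty":36,"tz":0,"roll":0},{"tx":0,"ty":0,"tz":35,"roll":0},{"tx":0,"ty":0,"tz":40,"roll":0},{"tx":0,"ty":0,"tz":0,"roll":0},{"tx":0,"ty":0,"tz":0,"roll":0},{"tx":0,"ty":0,"tz":0,"roll":0},{"tx":0,"ty":0,"tz":0,"roll":0}]' >/dev/null
python3 nav.py -2.9 642.2 -199.6 7; python3 bead.py 642 -200
```

```text
t 57.20 now [ 643.  -200.4  126.5] psi -3.00 open 64.9 tilt [ 0.003 -0.002] F [0.9 0.  0.5]
roll rad -0.002
tx -1.3 ty -0.9 tz 119.5
2072 ztop 41.7 centre [ 641.8 -199.2] size [39.6 20.4] hole yaw -1.9
```

```bash
python3 -m handwheel '[{"tx":-1,"ty":-1,"tz":30,"roll":0},{"tx":0,"ty":0,"tz":35,"roll":0},{"tx":0,"ty":0,"tz":35,"roll":0},{"tx":0,"ty":0,"tz":19,"roll":0},{"tx":0,"ty":0,"tz":0,"roll":0},{"tx":0,"ty":0,"tz":0,"roll":0},{"tx":0,"ty":0,"tz":0,"roll":0}]' >/dev/null; python3 nav.py -3 641.9 -199.2 7
python3 -m handwheel '[{"tx":0,"ty":0,"tz":0,"roll":0},{"tx":0,"ty":0,"tz":0,"roll":0},{"tx":0,"ty":0,"tz":0,"roll":0},{"tx":0,"ty":0,"tz":0,"roll":0},{"tx":0,"ty":0,"tz":0,"roll":0},{"tx":0,"ty":0,"tz":0,"roll":0}]' 30 30
python3 -m handwheel '[{"tx":0,"ty":0,"tz":-20,"roll":0},{"tx":0,"ty":0,"tz":-35,"roll":0.04},{"tx":0,"ty":0,"tz":-35,"roll":0},{"tx":0,"ty":0,"tz":-20,"roll":0},{"tx":-32,"ty":-20,"tz":0,"roll":0},{"tx":-32,"ty":-20,"tz":0,"roll":0},{"tx":-32,"ty":-20,"tz":0,"roll":0},{"tx":-32,"ty":-20,"tz":0,"roll":0},{"tx":-32,"ty":-20,"tz":0,"roll":0},{"tx":-20,"ty":-30,"tz":0,"roll":0},{"tx":-15,"ty":-35,"tz":0,"roll":0},{"tx":-11,"ty":-35,"tz":0,"roll":0}]' >/dev/null
python3 -m handwheel '[{"tx":0,"ty":-38,"tz":0,"roll":0},{"tx":0,"ty":-38,"tz":0,"roll":0},{"tx":0,"ty":0,"tz":20,"roll":0},{"tx":0,"ty":0,"tz":0,"roll":0},{"tx":0,"ty":0,"tz":0,"roll":0},{"tx":0,"ty":0,"tz":0,"roll":0},{"tx":0,"ty":0,"tz":0,"roll":0}]' >/dev/null; python3 nav.py -5.2 465 94 98; python3 rod.py
```

```text
t 57.83 now [ 643.  -200.1    8.2] psi -3.03 open 64.9 tilt [ 0.005 -0.002] F [ 0.1 -0.3 -0.6]
roll rad -0.000
tx -1.1 ty -0.8 tz 1.2
t: 58.33
tool_pos: [0.6427, -0.2001, 0.008]
tool_rot: [3.139, -0.084, 0.007]
contact_force: [-0.1, -0.8, 6.4]
opening: 0.0397
grip_force: 31.4
t 59.92 now [461.8  93.7  95.7] psi -5.44 open 39.6 tilt [ 0.001 -0.   ] F [-0.8  0.1 -0.1]
roll rad -0.004
tx 3.2 ty -0.6 tz -2.3
TCP [461.8  93.7  95.7] rod tip ahead(tx) 43.8, lateral ty at tip -0.4, at tip+60 -3.1, roll -0.044, width 11.7 top z 117.6
```

```bash
python3 -m handwheel '[{"tx":10,"ty":-0.7,"tz":-2.3,"roll":-0.004},{"tx":10,"ty":0,"tz":0,"roll":0},{"tx":10,"ty":0,"tz":0,"roll":0},{"tx":10,"ty":0,"tz":0,"roll":0},{"tx":10,"ty":0,"tz":0,"roll":0},{"tx":10,"ty":0,"tz":0,"roll":0},{"tx":0,"ty":0,"tz":0,"roll":0},{"tx":0,"ty":0,"tz":0,"roll":0},{"tx":0,"ty":0,"tz":0,"roll":0}]' | grep -E 'pos|force'; python3 nav.py -5.2 566 85 98
```

```text
tool_pos: [0.5207, 0.09, 0.0968]
contact_force: [-0.2, -0.6, -0.9]
grip_force: 30.7
t 60.72 now [520.7  90.   96.8] psi -5.11 open 39.6 tilt [-0.001  0.   ] F [-0.2 -0.6 -0.9]
roll rad 0.002
tx 45.5 ty 0.9 tz -1.2
```

```bash
python3 -m handwheel '[{"tx":12,"ty":0.5,"tz":-1,"roll":0},{"tx":12,"ty":0,"tz":0,"roll":0},{"tx":10,"ty":0,"tz":0,"roll":0},{"tx":6,"ty":0,"tz":0,"roll":0},{"tx":4,"ty":0,"tz":0,"roll":0},{"tx":2,"ty":0,"tz":0,"roll":0},{"tx":0,"ty":0,"tz":0,"roll":0},{"tx":0,"ty":0,"tz":0,"roll":0},{"tx":0,"ty":0,"tz":0,"roll":0}]' | grep -E 'pos|force'; python3 nav.py -5.2 566 85 98
python3 -m handwheel '[{"tx":0,"ty":0,"tz":0,"roll":0},{"tx":0,"ty":0,"tz":0,"roll":0},{"tx":0,"ty":0,"tz":0,"roll":0},{"tx":0,"ty":0,"tz":-20,"roll":0},{"tx":0,"ty":0,"tz":-30,"roll":0},{"tx":0,"ty":0,"tz":-30,"roll":0},{"tx":0,"ty":0,"tz":-20,"roll":0},{"tx":0,"ty":0,"tz":0,"roll":0}]' 65 >/dev/null
python3 -m handwheel '[{"tx":1,"ty":38,"tz":0,"roll":0},{"tx":1,"ty":38,"tz":0,"roll":0},{"tx":1,"ty":38,"tz":0,"roll":0},{"tx":1,"ty":38,"tz":0,"roll":0},{"tx":1,"ty":38,"tz":0,"roll":0},{"tx":1,"ty":38,"tz":0,"roll":0},{"tx":1,"ty":38,"tz":0,"roll":0},{"tx":1,"ty":38,"tz":0,"roll":0},{"tx":0,"ty":39,"tz":0,"roll":0},{"tx":0,"ty":0,"tz":35,"roll":0.11},{"tx":0,"ty":0,"tz":40,"roll":0.11},{"tx":0,"ty":0,"tz":0,"roll":0}]' >/dev/null
python3 -m handwheel '[{"tx":0,"ty":0,"tz":0,"roll":0},{"tx":0,"ty":0,"tz":0,"roll":0},{"tx":0,"ty":0,"tz":0,"roll":0}]' >/dev/null
python3 nav.py -18 542.5 -257.8 7; python3 bead.py 542.5 -257.8; python3 tile.py
python3 - <<'E'
from h import *
im=cv2.imread('pics/wr.png'); a=grab('top')[0][:,:,::-1]; b=grab('scene')[0][:,:,::-1]
f=lambda x:cv2.resize(x,(300,300))
cv2.imwrite('pics/c6.png',np.hstack([cv2.resize(im[120:420,100:440],(200,300)),f(a[110:250,160:300]),f(b[160:310,270:420])]))
E
```

```text
tool_pos: [0.5646, 0.0855, 0.0975]
contact_force: [-6.6, 0.3, 3.2]
grip_force: 33.5
t 61.47 now [564.6  85.5  97.5] psi -5.11 open 39.5 tilt [-0.006  0.   ] F [-6.6  0.3  3.2]
roll rad 0.002
tx 1.5 ty 0.4 tz -0.6
t 63.38 now [ 545.9 -257.5  126.1] psi -17.58 open 65.0 tilt [ 0.004 -0.003] F [ 0.3 -0.1  0.5]
roll rad 0.007
tx -3.7 ty 1.2 tz 119.1
2611 ztop 37.7 centre [ 542.9 -257.9] size [36.1 34.3] hole yaw -17.3
top 4134 L 75.3 R -75.4 near -216.6 far -28.7 yaw L,R,near -0.3 -0.2 0.2
scene 2624 L 73.9 R -73.3 near -213.1 far -23.2 yaw L,R,near 0.3 -0.2 -23.6
```

View pics/c6.png

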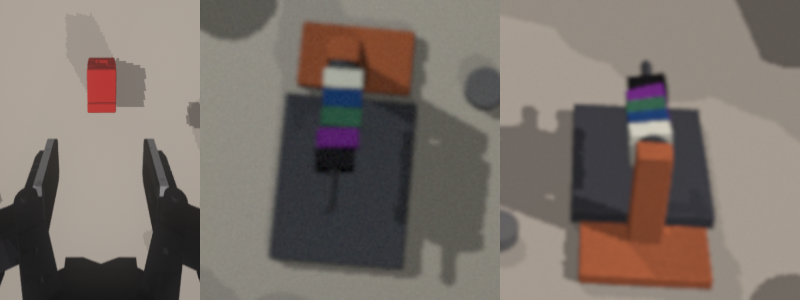

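Left to right from the post, white, blue, green, purple and black are packed on the rod, and the tile is under it. The cap is centred below the gripper with its hole facing forward.

```bash
python3 -m handwheel '[{"tx":-2.7,"ty":1.3,"tz":30,"roll":-0.005},{"tx":0,"ty":0,"tz":35,"roll":0},{"tx":0,"ty":0,"tz":35,"roll":0},{"tx":0,"ty":0,"tz":20,"roll":0},{"tx":0,"ty":0,"tz":0,"roll":0},{"tx":0,"ty":0,"tz":0,"roll":0},{"tx":0,"ty":0,"tz":0,"roll":0}]' >/dev/null; python3 nav.py -17.3 542.9 -257.9 6
python3 -m handwheel '[{"tx":0,"ty":0,"tz":0,"roll":0},{"tx":0,"ty":0,"tz":0,"roll":0},{"tx":0,"ty":0,"tz":0,"roll":0},{"tx":0,"ty":0,"tz":0,"roll":0},{"tx":0,"ty":0,"tz":0,"roll":0},{"tx":0,"ty":0,"tz":0,"roll":0}]' 26 50
python3 nav.py
python3 -m handwheel '[{"tx":0,"ty":0,"tz":-20,"roll":0},{"tx":0,"ty":0,"tz":-35,"roll":-0.1},{"tx":0,"ty":0,"tz":-35,"roll":-0.1},{"tx":0,"ty":0,"tz":-18,"roll":-0.01},{"tx":0,"ty":0,"tz":0,"roll":0},{"tx":0,"ty":0,"tz":0,"roll":0}]' >/dev/null; python3 nav.py -5.2 450 95.7 110
```

```text
t 64.22 now [ 542.7 -258.2    5.2] psi -17.41 open 65.1 tilt [ 0.003 -0.002] F [ 1.  -0.4  1.1]
roll rad -0.002
tx 0.1 ty -0.4 tz -0.8
t: 64.72
tool_pos: [0.5429, -0.2585, 0.0056]
tool_rot: [3.104, -0.476, 0.006]
contact_force: [-0.4, 1.1, 6.8]
opening: 0.0353
grip_force: 51.8
t 64.72 now [ 542.9 -258.5    5.6] psi -17.43 open 35.3 tilt [ 0.004 -0.002] F [-0.4  1.1  6.8]
t 65.22 now [ 542.1 -257.9  112.9] psi -5.41 open 35.5 tilt [ 0.003 -0.002] F [ 0.3  0.7 -1.5]
roll rad -0.004
tx -123.8 ty -343.8 tz 2.0
```

```bash
python3 -m handwheel '[{"tx":-20,"ty":-35,"tz":0,"roll":-0.004},{"tx":-18,"ty":-36,"tz":0,"roll":0},{"tx":-16,"ty":-37,"tz":0,"roll":0},{"tx":-15,"ty":-38,"tz":0,"roll":0},{"tx":-15,"ty":-38,"tz":0,"roll":0},{"tx":-14,"ty":-38,"tz":0,"roll":0},{"tx":-13,"ty":-38,"tz":0,"roll":0},{"tx":-10,"ty":-38,"tz":0,"roll":0},{"tx":-3,"ty":-38,"tz":0,"roll":0},{"tx":0,"ty":-8,"tz":14,"roll":0},{"tx":0,"ty":0,"tz":0,"roll":0},{"tx":0,"ty":0,"tz":0,"roll":0}]' >/dev/null
python3 -m handwheel '[{"tx":0,"ty":0,"tz":0,"roll":0},{"tx":0,"ty":0,"tz":0,"roll":0},{"tx":0,"ty":0,"tz":0,"roll":0}]' >/dev/null; python3 nav.py -5.2 460 94.7 97.6; python3 rod.py
```

```text
t 66.47 now [449.2  95.4  97.3] psi -5.28 open 35.4 tilt [ 0. -0.] F [-0.9 -0.4  0.2]
roll rad -0.001
tx 10.8 ty -0.3 tz -0.3
TCP [449.2  95.4  97.3] rod tip ahead(tx) 56.7, lateral ty at tip -3.6, at tip+60 2.3, roll 0.098, width 11.8 top z 117.8
```

```bash
sed -i 's/tip+14,tip+80,5/tip+12,tip+38,4/; s/tip+60/tip+30/g' rod.py; python3 rod.py; python3 - <<'E'
from h import *
im,d,K,k1,E=grab('wrist'); cv2.imwrite('pics/w7.png',im[100:400,130:430,::-1])
# cap top-face lateral centre in tool axes
T=T_tool(); P=((cloud(d,K,k1,E)-T[:3,3])@T[:3,:3])*1e3
m=(im[...,0]>110)&(im[...,1]<70)&(abs(P[...,0])<25)&(abs(P[...,1])<25)
q=P[m]; t=q[q[:,2]<np.percentile(q[:,2],8)+4]; print(len(q),'top z',np.median(t[:,2]),'x',t[:,0].min(),t[:,0].max(),'y',t[:,1].min(),t[:,1].max())
E
```

```text
TCP [449.3  95.5  97.4] rod tip ahead(tx) 56.7, lateral ty at tip -1.2, at tip+30 -0.9, roll 0.010, width 11.7 top z 117.6
8172 top z -31.258425144688363 x -16.933203587632427 17.456389926604068 y -17.877285065639793 18.688167985483595
```

View pics/w7.png

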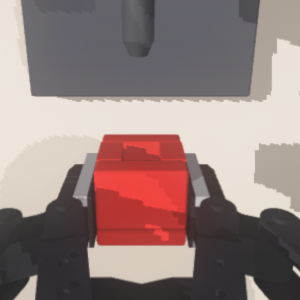

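```bash
python3 -m handwheel '[{"tx":10,"ty":-1.4,"tz":-0.6,"roll":0},{"tx":10,"ty":0,"tz":0,"roll":0},{"tx":10,"ty":0,"tz":0,"roll":0},{"tx":5,"ty":0,"tz":0,"roll":0},{"tx":0,"ty":0,"tz":0,"roll":0},{"tx":0,"ty":0,"tz":0,"roll":0},{"tx":0,"ty":0,"tz":0,"roll":0},{"tx":0,"ty":0,"tz":0,"roll":0}]' | grep -E 'pos|force'; python3 rod.py; python3 nav.py
```

```text
tool_pos: [0.4834, 0.0947, 0.0976]
contact_force: [0.3, -0.1, -0.4]
grip_force: 51.0
TCP [483.4  94.7  97.6] rod tip ahead(tx) 22.6, lateral ty at tip 1.4, at tip+30 1.6, roll 0.007, width 11.6 top z 117.7
t 67.33 now [483.5  94.7  97.6] psi -5.16 open 34.9 tilt [-0.  0.] F [ 0.5  0.4 -0.9]
```

```bash
python3 -m handwheel '[{"tx":0,"ty":1.1,"tz":-0.4,"roll":0.003},{"tx":0,"ty":0,"tz":0,"roll":0},{"tx":0,"ty":0,"tz":0,"roll":0},{"tx":0,"ty":0,"tz":0,"roll":0}]' | grep -E 'pos'; python3 rod.py; python3 -m handwheel '[{"tx":5,"ty":0,"tz":0,"roll":0},{"tx":5,"ty":0,"tz":0,"roll":0},{"tx":5,"ty":0,"tz":0,"roll":0},{"tx":0,"ty":0,"tz":0,"roll":0},{"tx":0,"ty":0,"tz":0,"roll":0},{"tx":0,"ty":0,"tz":0,"roll":0}]' | grep -E 'pos|force'; python3 nav.py
```

```text
tool_pos: [0.4837, 0.0936, 0.0981]
TCP [483.7  93.6  98.1] rod tip ahead(tx) 22.0, lateral ty at tip 0.2, at tip+30 0.3, roll 0.005, width 11.6 top z 117.6
tool_pos: [0.4987, 0.0922, 0.098]
contact_force: [0.5, 0.3, -0.9]
grip_force: 51.0
t 68.22 now [498.7  92.2  98. ] psi -5.35 open 35.5 tilt [-0.  0.] F [ 0.5  0.3 -0.9]
```

```bash
python3 -m handwheel '[{"tx":4,"ty":0,"tz":0,"roll":0},{"tx":4,"ty":0,"tz":0,"roll":0},{"tx":4,"ty":0,"tz":0,"roll":0},{"tx":2,"ty":0,"tz":0,"roll":0},{"tx":0,"ty":0,"tz":0,"roll":0},{"tx":0,"ty":0,"tz":0,"roll":0},{"tx":0,"ty":0,"tz":0,"roll":0}]' | grep -E 'pos|force'; python3 -m handwheel '[{"tx":1,"ty":0,"tz":0,"roll":0},{"tx":1,"ty":0,"tz":0,"roll":0},{"tx":0,"ty":0,"tz":0,"roll":0},{"tx":0,"ty":0,"tz":0,"roll":0}]' | grep -E 'pos|force'; python3 nav.py
```

```text
tool_pos: [0.5126, 0.0909, 0.098]
contact_force: [-0.2, -0.3, -0.1]
grip_force: 51.0
tool_pos: [0.5147, 0.0907, 0.0982]
contact_force: [-0.1, 0.2, -0.5]
grip_force: 51.0
t 69.13 now [514.7  90.7  98.2] psi -5.34 open 35.5 tilt [0. 0.] F [-0.1  0.2 -0.5]
```

Expected home is at about x = 514.7, but nothing touches yet. I keep on in small steps until it does.

```bash
python3 -m handwheel '[{"tx":1,"ty":0,"tz":0,"roll":0},{"tx":0,"ty":0,"tz":0,"roll":0},{"tx":0,"ty":0,"tz":0,"roll":0}]' | grep -E 'pos|contact'; python3 -m handwheel '[{"tx":1,"ty":0,"tz":0,"roll":0},{"tx":0,"ty":0,"tz":0,"roll":0},{"tx":0,"ty":0,"tz":0,"roll":0}]' | grep -E 'pos|contact';python3 -m handwheel '[{"tx":1,"ty":0,"tz":0,"roll":0},{"tx":0,"ty":0,"tz":0,"roll":0},{"tx":0,"ty":0,"tz":0,"roll":0}]' | grep -E 'pos|contact'
```

```text
tool_pos: [0.5155, 0.0906, 0.098]
contact_force: [-1.6, 0.2, -0.1]
tool_pos: [0.5155, 0.0906, 0.0979]
contact_force: [-6.0, 0.8, 3.5]
tool_pos: [0.5155, 0.0906, 0.0977]
contact_force: [-8.8, 0.7, 4.5]
```

```bash
python3 -m handwheel '[{"tx":1,"ty":0,"tz":0,"roll":0},{"tx":0,"ty":0,"tz":0,"roll":0},{"tx":0,"ty":0,"tz":0,"roll":0}]' | grep -E 'pos|contact'; python3 -m handwheel '[{"tx":-2,"ty":0,"tz":0,"roll":0},{"tx":-1,"ty":0,"tz":0,"roll":0},{"tx":0,"ty":0,"tz":0,"roll":0}]' 60 | grep -E 'pos|contact'; python3 -m handwheel '[{"tx":0,"ty":0,"tz":0,"roll":0},{"tx":0,"ty":0,"tz":0,"roll":0},{"tx":0,"ty":0,"tz":-15,"roll":0},{"tx":0,"ty":0,"tz":-30,"roll":0},{"tx":0,"ty":0,"tz":-35,"roll":0},{"tx":-30,"ty":20,"tz":-20,"roll":0},{"tx":-30,"ty":38,"tz":0,"roll":0},{"tx":0,"ty":38,"tz":0,"roll":0},{"tx":0,"ty":38,"tz":0,"roll":0},{"tx":0,"ty":38,"tz":0,"roll":0},{"tx":0,"ty":38,"tz":0,"roll":0},{"tx":0,"ty":0,"tz":0,"roll":0}]' | grep pos
python3 tile.py; python3 - <<'E'
from h import *
RO=np.array([674.9,75.0]); RY=np.radians(-5.2); Rm=np.array([[np.cos(RY),np.sin(RY)],[-np.sin(RY),np.cos(RY)]])
out=[]
for n in ['top','scene']:
    im,d,K,k1,E=grab(n);P=cloud(d,K,k1,E)*1e3; q=(P[...,:2]-RO)@Rm.T
    m=(im[...,0]>90)&(im[...,1]<60)&(im[...,2]<70)&(P[...,2]>112)&(q[...,0]<-120)&(q[...,0]>-220)&(abs(q[...,1])<40)
    print(n,m.sum(),'cap rack x %.1f..%.1f y %.1f..%.1f ztop %.1f'%(*np.percentile(q[m][:,0],[1,99]),*np.percentile(q[m][:,1],[1,99]),np.percentile(P[m][:,2],90)))
    out.append(cv2.resize(im[110:250,160:300] if n=='top' else im[160:310,270:420],(390,390))[:,:,::-1])
cv2.imwrite('pics/f8.png',np.hstack(out))
E
```

```text
tool_pos: [0.5155, 0.0906, 0.0976]
contact_force: [-11.5, 0.6, 7.3]
tool_pos: [0.516, 0.0906, 0.0984]
contact_force: [-0.5, -0.4, 0.4]
tool_pos: [0.4405, -0.1134, 0.1987]
top 3867 L 75.1 R -75.6 near -216.5 far -28.8 yaw L,R,near -0.2 -0.4 0.2
scene 2636 L 74.0 R -73.1 near -212.4 far -23.4 yaw L,R,near 0.2 -0.2 -24.8
top 264 cap rack x -179.1..-145.6 y -17.0..18.7 ztop 127.9
scene 179 cap rack x -173.7..-140.4 y -16.5..15.9 ztop 124.9
```

View pics/f8.png

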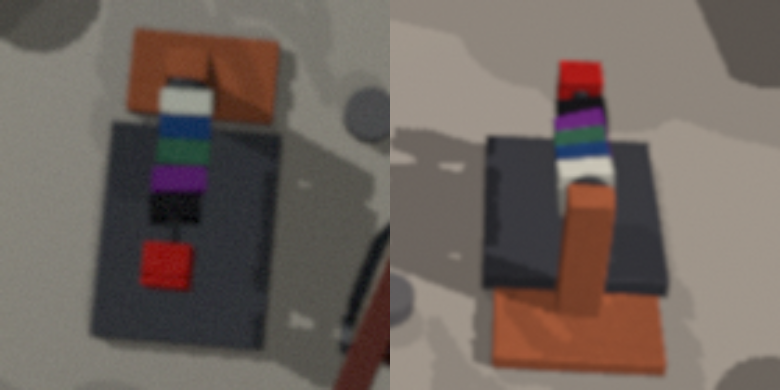

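The cap is home (measured about rack x -160), the five beads sit in order against the collar, and the tile lies centred and square under the rod. Handing in.

```bash
python3 -c "
from station import ctrl
print(ctrl.finish_job())"
```

```text
the job is handed in; nothing more can be done
None
```

The job is handed in after about 71 s of robot time: the tile, knocked aside once and pushed back, lies centred and square under the rod about 10 mm from the foot, white, blue, green, purple and black are threaded in that order from the post (no yellow bead was present), and the red cap is fully home; the hand-in call returned no verdict.

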